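# Load the analyser's drawer past a catch of unknown state

### The arm

A 6-joint arm with a two-finger parallel gripper is mounted at the origin on a cart in front of the work surface, level with it; the furniture and walls round the work are solid. World frame = base frame: x ahead of the robot, y to its left, z up, the work surface at z = 0. Lengths are in m, angles in degrees, forces in N, time in s.
With the tool pointing down it reaches from about 0.375 to 0.9 m from the base axis. Payload 3.1 kg.
Tool frame: the origin (TCP) lies on the centre line of the jaws, within the pads' length; the fingertips stand 14 mm ahead of it and the grasp point (between the pads) lies 5 mm behind it (bot.tips_ahead is the distance from the TCP to the fingertips, in m); z points along the fingers, y is the line along which they close (so a half turn about z gives the same grasp; the last joint's range is limited). The gripper opens to 87 mm and grips with 3 to 60 N. Pads are 19 mm wide; open, the fingers measure 117 mm over their backs; the gripper's body (75 mm by 190 mm) begins 51 mm behind the grasp point.
Start: joints at [-80.243, 30.224, 82.088, -0, 67.689, -10.227], TCP at [0.214, -0.587, 0.237] pointing down, gripper open.
Joint ranges: [-176.69, 176.69], [-43.24, 126.21], [12.49, 139.97], [-82, 262], [0, 151.66], [-163.58, 163.58]. Speed limits (degrees/s): [159.86, 159.86, 180, 180, 180, 180].

### API

Orientations are given as a 3x3 rotation matrix whose columns are the frame's x, y, z axes.
In Python, from rig import bot gives the robot as it stands.
- The arm moves only by the tool play_rows, never from a script. Its argument "moves" is a list that holds one entry, the list of rows, each a list of 6 numbers: the shift along the tool's x, y, z in mm, then the turn, a rotation vector about the tool's x, y, z in rad. A call has 1 to 5 rows; each row shifts and turns the commanded pose from where the row before left it, along the tool's axes as they then stand; what a row does not reach is not made up. A row lasts 1/10 s, in which the tool goes at most 50 mm and 8.59 degrees, less where a joint would pass 70% of its speed; a pose out of reach is approached as far as the arm can. A call with a gripper value outside its range is refused whole. "fingers" is the opening, from -1 (shut) to 1 (fully open), set as the call begins (left out, the last holds). The fingers move at their own pace and stop on an object; the grip force is fixed at half the most. Time passes only in rows, so rows that do not move let the fingers close. It gives the time, the measured TCP pose, the force, the opening and the grip force at its end, in the units of the state.
- bot.read_state(): the state, without advancing time (a new reading comes with each control period).
- bot.capture(name): name is "side" or "top"; returns a dict with "image" (400x640x3 uint8, blue, green, red), "fx", "fy", "cx", "cy" (pixels), "R" (3x3) and "t" (3): a world point X has camera coordinates R X + t. Camera axes: x right, y down, z forward; pixel columns grow to the right and rows downward; lengths in m; the calibration is good to about 2 mm. A picture is of the moment at which its call begins. There is no depth.
- bot.hand_in(): hands the job in; it is judged then, once.
Trained networks look in a picture, given as the dict that the camera call returned (one of the last four; its "shot" number tells which), for a name from the list of things; names that differ only in an ending like _2 or _b are one class to them, and where a whole thing is asked for, a point or a joint stands for the part that bears it (a point fixed in the world has none). Each returns a list of dicts, best first, with "confidence" (0 to 1); they miss things now and then, are a little off and sometimes report something else, mostly with a low value. They report only what shows in the picture. A call takes as long as a camera call. They do not tell look-alikes from the thing itself.
- bot.search_frame(picture, query): "centre" ([column, row] in pixels, amid what is visible of it).
- bot.silhouettes(picture, query): "pixels" (400x640 bool, what is visible of it) and "centre" ([column, row] in pixels, amid what is visible of it).
- bot.pinpoint(picture, query): "centre" ([column, row] in pixels: a listed point, or the origin of a listed thing).
The state is a dict: "time_s": time; "joint_positions": joint angles; "qvel": joint speeds; "tau": joint torques, N m; "position": TCP position; "tcp_rot": TCP orientation; "force": force on the tool from outside, world axes, zero at the start; "moment": the same for the moment, N m; "opening": opening from 0.0 (shut) to 1.0 (fully open); "grasp_force": force on a finger pad.
Only numpy, scipy, OpenCV 4.12 (cv2) and the standard library are available. Lean on these libraries where they do the work, as an engineer would, in place of code of your own. Each camera call takes 0.05 s, during which the arm holds its last target. There are 200 camera calls.

### The job

Load the bench analyser and start it: pull its drawer right out by the red post - the catch lever on the roof may be holding it and nothing shows which way is locked, so try the drawer, and if it is held, throw the lever over to the other side and try again. Put the orange spent blank lying in the drawer into the blue dish and lay every metal blank from the worktop into a drawer recess of its own outline, flat and fully down, then push the drawer fully home and press the green start button once the drawer is home. Leave the vials and the slide box where they are.

Things in the scene. Friction and masses are not known exactly. Their poses are not given: they have to be found in the camera images.
- analyser: White bench analyser fixed to the worktop, 140 mm deep (its x), 262 mm wide (its y), 70 mm tall. Origin: bottom centre of its front face; x points into it (away from the robot), y to its left, z up. A low drawer slides out of the front slot along its -x.
- drawer (a joint): Travel of the drawer in m: 0 fully home, 0.130 fully out (stop). It slides with about 2 N of friction and stays where it is left. The catch may be holding it: then it gives about 4 mm and stops dead.
- handle (a point): Middle of the grip of the drawer's red upright post: 14 mm diameter, on a bracket, its axis 40 mm in front of the drawer's front edge, top at z = 65 mm, this point at z = 48 mm. It moves with the drawer.
- lever (a joint): Catch lever on the analyser's roof, in rad: +0.42 leaning over to the analyser's left (+y), -0.42 to its right (-y). It is weighted: pushed past the upright (0) it falls over to the other side by itself; under 1 N at its ball moves it. In one of the two positions the catch holds the drawer and in the other it is free; which is which differs from start to start, and nothing shows it: only trying the drawer tells. Thrown while the drawer is out, it can bar the drawer's way in.
- lever_tip (a point): Centre of the lever's black ball, 18 mm across, 52 mm from the hinge; hinge axis along the analyser's x at 40 mm behind its front face, 60 mm to its right of centre, 58 mm above the worktop (roof at 70 mm). The ball is at about z = 105 mm when leaning.
- start_top (a point): Top centre of the green start button (24 mm across) on the roof at the left, 40 mm behind the front face; pressed straight down, 6 mm travel, about 5 N.
- start (a joint): Press of the start button in m: 0 up, 0.006 fully down; springs back.
- round_recess_1 (a point): Centre of the floor of a recess in the drawer: round, 49 mm diameter, 8 mm deep, floor at z = 14 mm, the drawer's flat top at z = 22 mm. The recesses stand in one row along the drawer's y, 58 mm apart, alternating round and square, 50 mm behind its front edge; fingers find free room in front of and behind a blank there, but only 12 to 16 mm between blanks. Moves with the drawer; with the drawer home they are under the analyser's roof.
- square_recess_1 (a point): Centre of the floor of a recess in the drawer: square, 45 mm sides parallel to the analyser's x and y, 8 mm deep, floor at z = 14 mm, the drawer's flat top at z = 22 mm. The recesses stand in one row along the drawer's y, 58 mm apart, alternating round and square, 50 mm behind its front edge; fingers find free room in front of and behind a blank there, but only 12 to 16 mm between blanks. Moves with the drawer; with the drawer home they are under the analyser's roof.
- round_recess_2 (a point): Centre of the floor of a recess in the drawer: round, 49 mm diameter, 8 mm deep, floor at z = 14 mm, the drawer's flat top at z = 22 mm. The recesses stand in one row along the drawer's y, 58 mm apart, alternating round and square, 50 mm behind its front edge; fingers find free room in front of and behind a blank there, but only 12 to 16 mm between blanks. Moves with the drawer; with the drawer home they are under the analyser's roof.
- square_recess_2 (a point): Centre of the floor of a recess in the drawer: square, 45 mm sides parallel to the analyser's x and y, 8 mm deep, floor at z = 14 mm, the drawer's flat top at z = 22 mm. The recesses stand in one row along the drawer's y, 58 mm apart, alternating round and square, 50 mm behind its front edge; fingers find free room in front of and behind a blank there, but only 12 to 16 mm between blanks. Moves with the drawer; with the drawer home they are under the analyser's roof.
- round_1_center (a point): Brass round blank, 46 mm diameter, 18 mm thick, about 0.12 kg, loose on the worktop at the right of the analyser, flat; this point is its centre, half-way up. May be absent.
- round_2_center (a point): Brass round blank, 46 mm diameter, 18 mm thick, about 0.12 kg, loose on the worktop at the right of the analyser, flat; this point is its centre, half-way up. May be absent.
- square_1_center (a point): Aluminium square blank, 42 x 42 mm (x and y along its sides), 18 mm thick, about 0.12 kg, loose on the worktop at the right of the analyser, flat; this point is its centre, half-way up. May be absent.
- square_2_center (a point): Aluminium square blank, 42 x 42 mm (x and y along its sides), 18 mm thick, about 0.12 kg, loose on the worktop at the right of the analyser, flat; this point is its centre, half-way up. May be absent.
- spent_round_center (a point): Spent round blank, orange, of the same size as the metal round blanks (46 mm diameter, 18 mm thick, about 0.12 kg); it starts in the drawer, seated in round_recess_1. This point is its centre, half-way up. One of the two spent blanks is there at a start, the other is absent.
- spent_square_center (a point): Spent square blank, orange, of the same size as the metal square blanks (42 x 42 mm, 18 mm thick, about 0.12 kg); it starts in the drawer, seated in square_recess_2. This point is its centre, half-way up. One of the two spent blanks is there at a start, the other is absent.
- dish_in (a point): Centre of the inner floor (3 mm above the worktop) of a blue return dish fixed to the worktop at the right of the analyser: 100 x 100 mm outside, walls 3 mm thick, rim 12 mm above the worktop, sides parallel to its x and y.
- vial_1: glass vial with a red cap, 25 mm across, 56 mm tall, standing to the left; to be left where it is. Origin: centre of its underside.
- vial_2: glass vial with a blue cap, 25 mm across, 56 mm tall, standing to the left; to be left where it is. Origin: centre of its underside.
- slide_box: dark blue slide box, 62 x 87 x 33 mm, lying at the right beyond the blanks; to be left where it is. Origin: centre of its underside.
Mind the look-alikes: they are no part of the job. Leave any pink or turquoise look-alike of the part that bears square_1_center alone. What is shaped like the part that bears round_2_center but turquoise is not meant.

How it is judged:
By the outcome, as a careful person would: the job done as asked, in the order asked, and still so for the second after the job is handed in, with the robot touching nothing.
Of spent_round, spent_square only 1 to 1 are there at a start; the rules pass over those that are not, and their reading is None.
Of round_1, round_2, square_1, square_2 only 3 to 4 are there at a start; the rules pass over those that are not, and their reading is None.
At some moment in a run one of round_1, round_2, square_1, square_2 may be knocked a few centimetres aside while the robot is not near it.
Once in a run the grip may slacken for a moment while it holds something.
It also fails if it takes over 210 s, if anything falls off the work surface, if the arm or the gripper's body presses on something with over 40 N, if the wrist force passes 120 N, or if a joint passes its speed limit or range.

## Working session

There is one attempt and no reset: what is moved stays moved. The work goes in short steps, Python scripts to look and compute and a tool call to move; the robot and the scene stay as the last step left them, time stands still between calls to the robot, and variables do not carry over. Pictures are saved under pics/ and viewed, at most 14 in all, crops included, and the job is handed in when it is done.

Besides the shell and the picture viewer there is one more tool, called after ">>>" by a JSON object that holds its "name" and its "arguments". play_rows: Moves the arm, as the interface text tells. Its arguments: {"type":"object","properties":{"moves":{"type":"array","items":{"type":"array","items":{"type":"array","items":{"type":"number"}}}},"fingers":{"type":"number"}},"required":["moves"]}

```bash
ls; mkdir -p pics
cat > h.py <<'E'
import numpy as np,cv2
from rig import bot
def ray(c,px):
    d=np.array([(px[0]-c["cx"])/c["fx"],(px[1]-c["cy"])/c["fy"],1.]);R=np.array(c["R"]);t=np.array(c["t"])
    return -R.T@t,R.T@d
def atz(c,px,z):
    o,d=ray(c,px);return o+d*(z-o[2])/d[2]
def proj(c,X):
    p=np.array(c["R"])@np.array(X)+np.array(c["t"]);return [c["fx"]*p[0]/p[2]+c["cx"],c["fy"]*p[1]/p[2]+c["cy"]]
E
python3 - <<'E'
from h import *
t=bot.capture("top");s=bot.capture("side")
cv2.imwrite("pics/t0.png",t["image"]);cv2.imwrite("pics/s0.png",s["image"])
print(bot.read_state())
for n,z in [("analyser",0),("handle",.048),("lever_tip",.105),("start_top",.075),("round_1_center",.009),("square_1_center",.009),("spent_round_center",.023),("spent_square_center",.023),("dish_in",.003),("vial_1",0),("slide_box",0)]:
    for c,k in((t,"t"),(s,"s")):
        for r in bot.pinpoint(c,n)[:6]:
            print(n,k,np.round(r["centre"]),round(r["confidence"],2),np.round(atz(c,r["centre"],z),3))
for c in(t,s): print(-np.array(c["R"]).T@np.array(c["t"]))
E
```

```text
pics
{'time_s': 0.1, 'joint_positions': array([-8.02426611e+01,  3.02714346e+01,  8.21492118e+01, -4.63897868e-04,
        6.76888279e+01, -1.02286713e+01]), 'qvel': array([ 0.02864829, -0.14553477, -0.22039974,  0.0343847 , -0.03703584,
        0.0716952 ]), 'tau': array([-1.53173465e-05, -4.40984809e+01, -1.77150357e+01,  6.34027692e-02,
        5.33675216e-02, -4.90903744e-05]), 'position': array([ 0.21352228, -0.58672545,  0.23569217]), 'tcp_rot': array([[ 9.39775105e-01,  3.41793274e-01, -3.31196781e-04],
       [ 3.41793274e-01, -9.39773280e-01,  1.88177614e-03],
       [ 3.31928544e-04, -1.88164720e-03, -9.99998175e-01]]), 'force': array([-0.06807715, -0.36034617,  0.43050372]), 'moment': array([-0.00060447, -0.04620264,  0.06967542]), 'grasp_force': 0.0, 'opening': 1.0033295857975435}
analyser t [284. 172.] 0.88 [0.641 0.14  0.   ]
analyser s [276. 188.] 0.23 [0.614 0.434 0.   ]
handle t [283. 186.] 0.59 [0.584 0.138 0.048]
handle t [418. 229.] 0.52 [ 0.434 -0.293  0.048]
lever_tip t [288. 158.] 0.56 [0.662 0.116 0.105]
start_top t [256. 157.] 0.48 [0.674 0.224 0.075]
start_t
[... 243 characters left out ...]
68 [ 0.365 -0.077  0.009]
square_1_center t [395. 256.] 0.68 [ 0.353 -0.222  0.009]
square_1_center s [305. 282.] 0.71 [ 0.356 -0.216  0.009]
square_1_center s [283. 258.] 0.69 [ 0.368 -0.09   0.009]
dish_in t [355. 157.] 0.66 [ 0.688 -0.101  0.003]
dish_in t [257. 161.] 0.32 [0.68  0.233 0.003]
dish_in s [388. 230.] 0.77 [ 0.69  -0.111  0.003]
vial_1 t [291. 161.] 0.62 [0.68  0.116 0.   ]
vial_1 t [203. 187.] 0.58 [0.593 0.413 0.   ]
vial_1 t [196. 186.] 0.41 [0.597 0.439 0.   ]
vial_1 s [279. 189.] 0.52 [0.612 0.408 0.   ]
vial_1 s [275. 189.] 0.48 [0.602 0.423 0.   ]
slide_box t [405. 154.] 0.7 [ 0.694 -0.275  0.   ]
[0.33216031 0.00509732 1.34546985]
[ 0.00175706 -0.84522779  0.46062798]
```

Run:
```python
import cv2
a=cv2.imread("pics/t0.png")[120:300,170:450];cv2.imwrite("pics/t0c.png",cv2.resize(a,(800,514),interpolation=cv2.INTER_CUBIC))
a=cv2.imread("pics/s0.png")[140:340,200:480];cv2.imwrite("pics/s0c.png",cv2.resize(a,(800,571),interpolation=cv2.INTER_CUBIC))
```

```text
(no output)
```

View pics/t0c.png

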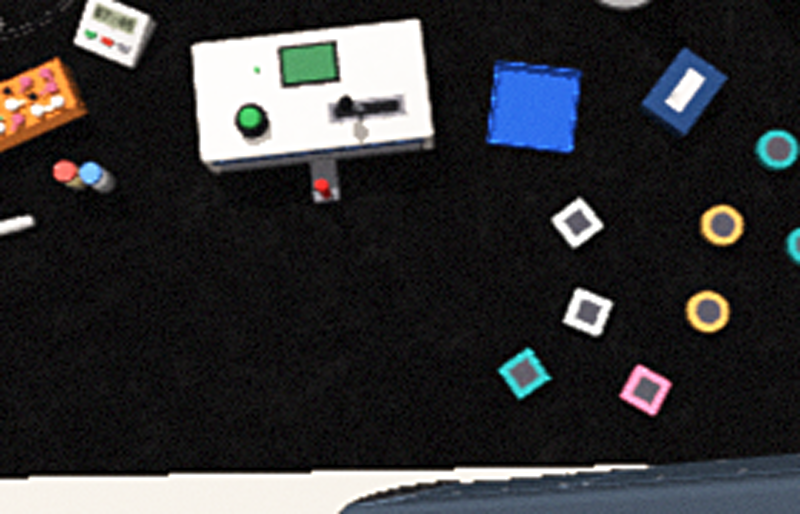

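View pics/s0c.png

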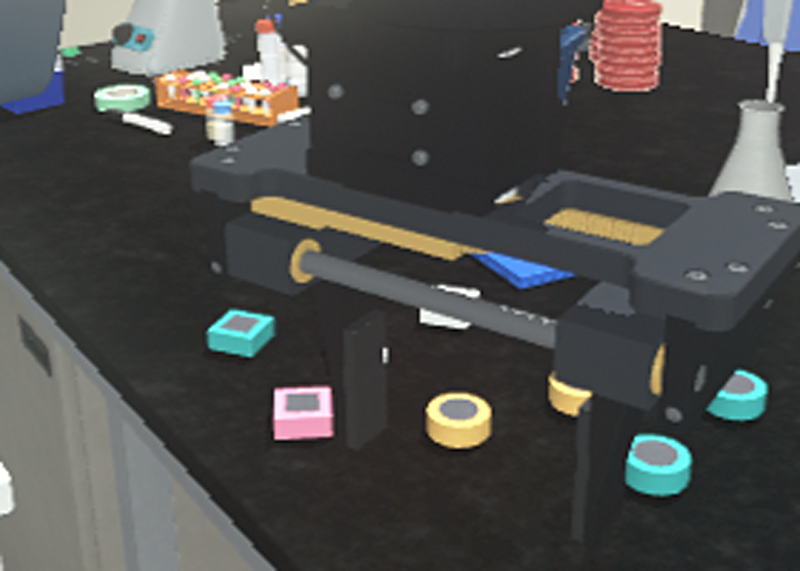

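The picture shows the following, in crop pixels:
- **Analyser:** its lever ball is at (346,103), leaning left. The red post is at (322,188).
- **Square candidates:** silver at (577,223) and (588,312), turquoise at (524,373), pink at (646,390).
- **Round candidates:** brass at (722,225) and (708,312), turquoise at (777,150) and (800,245).

The brass and silver ones fit the description (metal). The turquoise and pink ones are look-alikes to be left alone. The enlarged crop confirms this.

```bash
cat >> h.py <<'E'
def segs(c,lo,hi,z,amin=30):
    hsv=cv2.cvtColor(c["image"],cv2.COLOR_BGR2HSV);m=cv2.inRange(hsv,np.array(lo),np.array(hi))
    out=[]
    for k in cv2.findContours(m,cv2.RETR_EXTERNAL,cv2.CHAIN_APPROX_NONE)[0]:
        if cv2.contourArea(k)>amin:
            P=np.array([atz(c,p[0],z)[:2] for p in k],np.float32)
            (x,y),(w,h),a=cv2.minAreaRect(P);out.append((round(x,4),round(y,4),round(w,3),round(h,3),round(a,1),np.round(k.mean(0)[0]).tolist()))
    return out
def pose():
    s=bot.read_state();p=s["position"];R=s["tcp_rot"]
    return p,np.degrees(np.arctan2(R[1,0],R[0,0])),s
def to(x,y,z,psi=None):
    "tool-frame shift [mm] at present yaw, and turn about tool z"
    p,ps,s=pose();d=np.array([x,y,z])-p
    print("at",np.round(p,4),"psi",round(ps,2),"| shift mm",np.round(s["tcp_rot"].T@d*1000,1),"turn", None if psi is None else round(float(np.radians(ps-psi)),4))
E
python3 - <<'E'
from h import *
t=bot.capture("top")
print("silver/white",segs(t,(0,0,150),(179,60,255),.018))
print("roof",segs(t,(0,0,170),(179,60,255),.07,500))
print("brass",segs(t,(15,80,120),(35,255,255),.018))
print("dish",segs(t,(105,150,100),(125,255,255),.012))
print("red",segs(t,(0,150,100),(8,255,255),.065,2), segs(t,(172,150,100),(179,255,255),.065,2))
r=[proj(t,p) for p in [(.61,.14,.065)]];print(r)
E
```

```text
silver/white [(-0.043, -0.8814, 0.157, 0.104, 88.8, [618.0, 385.0]), (0.0045, -0.2901, 0.488, 0.176, 88.8, [422.0, 373.0]), (0.1528, -0.2132, 0.031, 0.033, 88.9, [396.0, 320.0]), (0.0954, 0.4134, 1.265, 0.343, 90.0, [189.0, 333.0]), (0.2457, -0.865, 0.044, 0.27, 1.4, [596.0, 283.0]), (0.4404, -0.1594, 0.044, 0.043, 65.9, [375.0, 229.0]), (0.4615, 0.7944, 0.092, 0.125, 6.8, [83.0, 227.0]), (0.4929, -0.7518, 0.032, 0.084, 9.0, [554.0, 209.0]), (0.5488, 0.5262, 0.014, 0.088, 13.3, [167.0, 200.0]), (0.5441, -0.1516, 0.044, 0.043, 36.6, [372.0, 198.0]), (0.6429, 1.088, 0.079, 0.019, 21.3, [1.0, 176.0]), (0.7002, -0.2856, 0.022, 0.053, 51.7, [410.0, 151.0]), (0.552, -0.978, 0.128, 0.374, 81.5, [622.0, 185.0]), (0.7685, 0.56, 0.023, 0.021, 44.8, [160.0, 137.0]), (0.7095, 0.1563, 0.145, 0.273, 5.5, [279.0, 151.0]), (0.7889, 0.3958, 0.083, 0.067, 66.7, [209.0, 130.0]), (0.7917, 0.9138, 0.091, 0.098, 13.8, [59.0, 133.0]), (0.8165, 0.6766, 0.104, 0.076, 65.6, [124.0, 125.0]), (0.8605, 0.6628, 0.088, 0.037, 71.5, [133.0, 111.0]), (0.8555, -0.2186, 0.1, 0.094, 88.9, [388.0, 108.0]), (0.8959, -0.4
[... 1568 characters left out ...]
069, 0.4288, 0.023, 0.023, 1.9, [193.0, 179.0]), (0.6517, 0.7766, 0.01, 0.007, 88.9, [86.0, 168.0]), (0.7719, 0.587, 0.032, 0.014, 65.5, [147.0, 131.0]), (0.7914, 0.5783, 0.032, 0.012, 62.2, [149.0, 126.0]), (0.9241, 0.6441, 0.011, 0.007, 88.9, [132.0, 88.0]), (0.8769, -0.4695, 0.111, 0.046, 51.2, [464.0, 95.0]), (0.9468, -0.6132, 0.014, 0.028, 43.6, [505.0, 75.0]), (0.988, -0.7661, 0.118, 0.055, 63.8, [548.0, 62.0]), (1.2032, -0.4587, 0.015, 0.011, 88.9, [454.0, 6.0]), (1.216, -0.4942, 0.042, 0.023, 88.9, [464.0, 3.0]), (1.2137, -0.4146, 0.076, 0.031, 88.9, [442.0, 3.0])] [(1.1829, -0.1362, 0.024, 0.019, 88.9, [362.0, 14.0])]
[[np.float64(282.1164330607574), np.float64(176.77994453828543)]]
```

>>> {"name": "play_rows", "arguments": {"moves": [[[0, 0, 0, 0, 0, 0.131], [0, 0, 0, 0, 0, 0.131]]]}}

```text
time_s: 1.45
position: [0.2136, -0.5873, 0.2365]
tcp_rot: [[0.997, 0.081, -0.0], [0.081, -0.997, 0.0], [-0.0, -0.0, -1.0]]
force: [0.1, -0.3, 0.3]
opening: 1.003
grasp_force: 0.0
```

>>> {"name": "play_rows", "arguments": {"moves": [[[0, 0, 0, 0, 0, 0]]]}}

```text
time_s: 1.55
position: [0.2136, -0.5874, 0.2366]
tcp_rot: [[0.996, 0.087, -0.0], [0.087, -0.996, -0.0], [-0.0, 0.0, -1.0]]
force: [0.2, 0.4, -0.1]
opening: 1.003
grasp_force: 0.0
```

>>> {"name": "play_rows", "arguments": {"moves": [[[21.7, -34.6, 5, 0, 0, 0], [21.7, -34.6, 5, 0, 0, 0], [21.7, -34.6, 5, 0, 0, 0], [21.7, -34.6, 5, 0, 0, 0], [21.7, -34.6, 5, 0, 0, 0]]]}}

```text
time_s: 2.05
position: [0.3073, -0.4043, 0.2116]
tcp_rot: [[0.996, 0.089, 0.0], [0.089, -0.996, -0.0], [0.0, 0.0, -1.0]]
force: [0.8, 1.3, -0.4]
opening: 1.001
grasp_force: 0.0
```

>>> {"name": "play_rows", "arguments": {"moves": [[[21.7, -34.6, 5, 0, 0, 0], [21.7, -34.6, 5, 0, 0, 0], [21.7, -34.6, 5, 0, 0, 0], [21.7, -34.6, 5, 0, 0, 0], [21.7, -34.6, 5, 0, 0, 0]]]}}

```text
time_s: 2.55
position: [0.4005, -0.2226, 0.1867]
tcp_rot: [[0.996, 0.09, 0.001], [0.09, -0.996, -0.001], [0.001, 0.001, -1.0]]
force: [0.2, -0.3, -0.7]
opening: 1.004
grasp_force: 0.0
```

>>> {"name": "play_rows", "arguments": {"moves": [[[21.7, -34.6, 5, 0, 0, 0], [21.7, -34.6, 5, 0, 0, 0], [21.7, -34.6, 5, 0, 0, 0], [21.7, -34.6, 5, 0, 0, 0], [21.7, -34.6, 5, 0, 0, 0]]]}}

```text
time_s: 3.05
position: [0.4938, -0.0406, 0.1616]
tcp_rot: [[0.996, 0.09, 0.001], [0.09, -0.996, -0.0], [0.001, 0.0, -1.0]]
force: [0.1, -0.6, 0.6]
opening: 0.999
grasp_force: 0.0
```

>>> {"name": "play_rows", "arguments": {"moves": [[[21.7, -34.6, 5, 0, 0, 0], [21.7, -34.6, 5, 0, 0, 0], [21.7, -34.6, 5, 0, 0, 0], [21.7, -34.6, 5, 0, 0, 0], [21.7, -34.6, 5, 0, 0, 0]]]}}

```text
time_s: 3.55
position: [0.5868, 0.1414, 0.1364]
tcp_rot: [[0.996, 0.09, 0.0], [0.09, -0.996, -0.0], [0.0, 0.0, -1.0]]
force: [1.1, -0.9, 0.4]
opening: 1.0
grasp_force: 0.0
```

>>> {"name": "play_rows", "arguments": {"moves": [[[0, 0, 0, 0, 0, 0], [0, 0, 0, 0, 0, 0]]]}}

```text
time_s: 3.75
position: [0.5858, 0.1404, 0.1362]
tcp_rot: [[0.996, 0.091, -0.001], [0.091, -0.996, -0.0], [-0.001, 0.0, -1.0]]
force: [-0.5, 0.7, -0.9]
opening: 1.0
grasp_force: 0.0
```

Run:
```python
from h import *
to(.5854,.1399,.043,5.5)
t=bot.capture("side")
for n in("handle","lever_tip","start_top"):
  for r in bot.pinpoint(t,n)[:2]: print(n,r["centre"],r["confidence"])
print(proj(t,(.5854,.1399,.048)))
```

```text
at [0.5858 0.1404 0.1362] psi 5.22 | shift mm [-0.3  0.4 93.2] turn -0.0049
handle [310.3, 197.2] 0.58
handle [355.3, 249.4] 0.42
lever_tip [337.7, 181.4] 0.6
lever_tip [403.9, 275.8] 0.6
start_top [315.0, 190.4] 0.35
[np.float64(309.3538905151248), np.float64(198.14423089924094)]
```

>>> {"name": "play_rows", "arguments": {"moves": [[[0, 0.2, 30, 0, 0, -0.005], [0, 0, 30, 0, 0, 0], [0, 0, 23, 0, 0, 0], [0, 0, 10, 0, 0, 0], [0, 0, 0, 0, 0, 0]]]}}

```text
time_s: 4.45
position: [0.585, 0.1385, 0.0425]
tcp_rot: [[0.996, 0.091, -0.003], [0.091, -0.996, -0.0], [-0.003, -0.0, -1.0]]
force: [-0.4, -0.5, 0.0]
opening: 1.0
grasp_force: 0.0
```

>>> {"name": "play_rows", "arguments": {"moves": [[[0, 0, 0, 0, 0, 0], [0, 0, 0, 0, 0, 0], [0, 0, 0, 0, 0, 0], [0, 0, 0, 0, 0, 0], [0, 0, 0, 0, 0, 0]]], "fingers": -1}}

```text
time_s: 4.95
position: [0.5863, 0.1396, 0.0441]
tcp_rot: [[0.996, 0.092, 0.001], [0.092, -0.996, 0.0], [0.001, 0.0, -1.0]]
force: [-0.7, -0.4, 0.5]
opening: 0.629
grasp_force: 0.0
```

>>> {"name": "play_rows", "arguments": {"moves": [[[0, 0, 0, 0, 0, 0], [0, 0, 0, 0, 0, 0], [0, 0, 0, 0, 0, 0]]]}}

```text
time_s: 5.25
position: [0.586, 0.1395, 0.0435]
tcp_rot: [[0.996, 0.092, -0.0], [0.092, -0.996, 0.0], [-0.0, -0.0, -1.0]]
force: [-0.6, 0.2, 0.3]
opening: 0.355
grasp_force: 0.0
```

>>> {"name": "play_rows", "arguments": {"moves": [[[-2, 0, 0, 0, 0, 0], [-2, 0, 0, 0, 0, 0], [-2, 0, 0, 0, 0, 0], [-2, 0, 0, 0, 0, 0], [0, 0, 0, 0, 0, 0]]]}}

```text
time_s: 5.75
position: [0.5778, 0.1401, 0.0435]
tcp_rot: [[0.996, 0.091, 0.0], [0.091, -0.996, 0.002], [0.0, -0.002, -1.0]]
force: [0.2, 4.9, -1.4]
opening: 0.148
grasp_force: 30.0
```

>>> {"name": "play_rows", "arguments": {"moves": [[[0, 0, 0, 0, 0, 0], [0, 0, 0, 0, 0, 0], [0, 0, 0, 0, 0, 0]]]}}

```text
time_s: 6.05
position: [0.5777, 0.1401, 0.0435]
tcp_rot: [[0.996, 0.091, -0.0], [0.091, -0.996, 0.002], [-0.0, -0.002, -1.0]]
force: [0.0, 4.9, -1.6]
opening: 0.15
grasp_force: 30.0
```

>>> {"name": "play_rows", "arguments": {"moves": [[[-2, 0, 0, 0, 0, 0], [-2, 0, 0, 0, 0, 0], [-2, 0, 0, 0, 0, 0], [-2, 0, 0, 0, 0, 0], [0, 0, 0, 0, 0, 0]]]}}

```text
time_s: 6.55
position: [0.5698, 0.1394, 0.0435]
tcp_rot: [[0.996, 0.091, -0.0], [0.091, -0.996, 0.002], [0.0, -0.002, -1.0]]
force: [-0.1, 5.4, -0.6]
opening: 0.152
grasp_force: 30.0
```

>>> {"name": "play_rows", "arguments": {"moves": [[[-12, 0, 0, 0, 0, 0], [-15, 0, 0, 0, 0, 0], [-15, 0, 0, 0, 0, 0], [-15, 0, 0, 0, 0, 0], [-12, 0, 0, 0, 0, 0]]]}}

```text
time_s: 7.05
position: [0.5009, 0.1327, 0.0435]
tcp_rot: [[0.996, 0.091, 0.001], [0.091, -0.996, 0.001], [0.001, -0.001, -1.0]]
force: [1.5, 6.0, -3.8]
opening: 0.148
grasp_force: 30.0
```

>>> {"name": "play_rows", "arguments": {"moves": [[[-10, 0, 0, 0, 0, 0], [-10, 0, 0, 0, 0, 0], [-10, 0, 0, 0, 0, 0], [-5, 0, 0, 0, 0, 0], [0, 0, 0, 0, 0, 0]]]}}

```text
time_s: 7.55
position: [0.4648, 0.1293, 0.0434]
tcp_rot: [[0.996, 0.091, -0.003], [0.091, -0.996, 0.001], [-0.003, -0.001, -1.0]]
force: [-1.9, 5.4, -0.9]
opening: 0.149
grasp_force: 30.0
```

>>> {"name": "play_rows", "arguments": {"moves": [[[-3, 0, 0, 0, 0, 0], [-3, 0, 0, 0, 0, 0], [-3, 0, 0, 0, 0, 0], [-2, 0, 0, 0, 0, 0], [0, 0, 0, 0, 0, 0]]]}}

```text
time_s: 8.05
position: [0.4553, 0.1284, 0.0435]
tcp_rot: [[0.996, 0.091, -0.0], [0.091, -0.996, 0.001], [-0.0, -0.001, -1.0]]
force: [0.2, 6.1, -1.6]
opening: 0.149
grasp_force: 30.0
```

Run:
```python
from h import *
to(.456,.1274,.043,5.5)
t=bot.capture("top")
a=t["image"][130:230,220:420];cv2.imwrite("pics/t1.png",cv2.resize(a,(800,400),interpolation=cv2.INTER_CUBIC))
```

```text
at [0.4553 0.1284 0.0435] psi 5.22 | shift mm [0.7 1.  0.4] turn -0.005
```

View pics/t1.png

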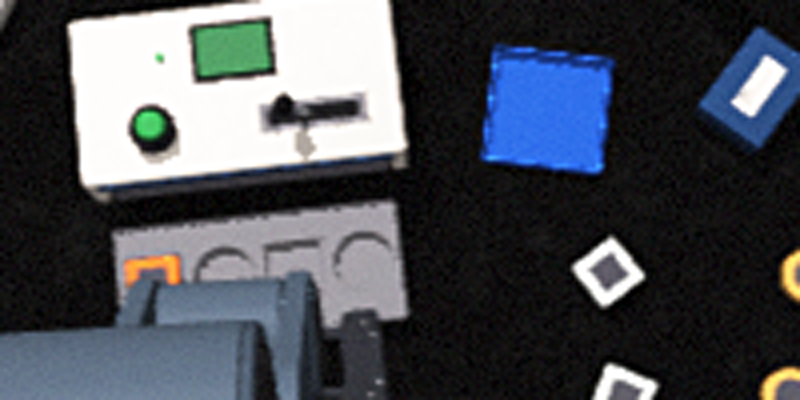

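>>> {"name": "play_rows", "arguments": {"moves": [[[-2, 0, 0, 0, 0, 0], [-2, 0, 0, 0, 0, 0], [-2, 0, 0, 0, 0, 0], [0, 0, 0, 0, 0, 0], [0, 0, 0, 0, 0, 0]]]}}

```text
time_s: 8.6
position: [0.4527, 0.1281, 0.0435]
tcp_rot: [[0.996, 0.09, 0.007], [0.09, -0.996, 0.002], [0.007, -0.001, -1.0]]
force: [4.6, 8.8, -7.7]
opening: 0.153
grasp_force: 30.0
```

>>> {"name": "play_rows", "arguments": {"moves": [[[0, 0, 0, 0, 0, 0], [0, 0, 0, 0, 0, 0], [0, 0, 0, 0, 0, 0], [0, 0, 0, 0, 0, 0], [0, 0, 0, 0, 0, 0]]], "fingers": 1}}

```text
time_s: 9.1
position: [0.4494, 0.1267, 0.0436]
tcp_rot: [[0.996, 0.092, -0.0], [0.092, -0.996, -0.0], [-0.0, 0.0, -1.0]]
force: [0.6, 0.3, 0.2]
opening: 0.519
grasp_force: 0.0
```

>>> {"name": "play_rows", "arguments": {"moves": [[[0, 0, -7, 0, 0, 0], [0, 0, 0, 0, 0, -0.131], [0, 0, 0, 0, 0, -0.131], [0, 0, 0, 0, 0, -0.131], [0, 0, 0, 0, 0, -0.131]]]}}

```text
time_s: 9.6
position: [0.4497, 0.1269, 0.0511]
tcp_rot: [[0.813, 0.582, 0.0], [0.582, -0.813, -0.0], [0.0, 0.0, -1.0]]
force: [-0.1, 0.1, 0.1]
opening: 0.952
grasp_force: 0.0
```

>>> {"name": "play_rows", "arguments": {"moves": [[[0, 0, 0, 0, 0, -0.131], [0, 0, 0, 0, 0, -0.131], [0, 0, 0, 0, 0, -0.131], [0, 0, 0, 0, 0, -0.131], [0, 0, 0, 0, 0, -0.131]]]}}

```text
time_s: 10.1
position: [0.4497, 0.1269, 0.0511]
tcp_rot: [[0.29, 0.957, 0.0], [0.957, -0.29, -0.0], [0.0, 0.0, -1.0]]
force: [-1.0, 0.6, 0.9]
opening: 0.999
grasp_force: 0.0
```

>>> {"name": "play_rows", "arguments": {"moves": [[[0, 0, 0, 0, 0, -0.131], [0, 0, 0, 0, 0, -0.131], [0, 0, 0, 0, 0, -0.131], [0, 0, 0, 0, 0, 0], [0, 0, 0, 0, 0, 0]]]}}

```text
time_s: 10.6
position: [0.4497, 0.1269, 0.0509]
tcp_rot: [[-0.09, 0.996, 0.0], [0.996, 0.09, 0.0], [-0.0, 0.0, -1.0]]
force: [-0.4, 0.5, -0.4]
opening: 0.999
grasp_force: 0.0
```

Run:
```python
from h import *
to(.456,.1274,.05,95.5); print(pose()[2]["joint_positions"])
```

```text
at [0.4497 0.1269 0.0509] psi 95.17 | shift mm [-0.1  6.3  0.9] turn -0.0058
[ 2.01561163e+00  3.77166073e+01  1.12714582e+02  1.32905996e-03
  2.95454391e+01 -3.15200034e+00]
```

>>> {"name": "play_rows", "arguments": {"moves": [[[1.4, 8, 0, 0, 0, -0.006], [0, 0, 0, 0, 0, 0], [0, 0, 0, 0, 0, 0], [0, 0, 0, 0, 0, 0], [0, 0, 0, 0, 0, 0]]], "fingers": -1}}

```text
time_s: 11.1
position: [0.4572, 0.1291, 0.0505]
tcp_rot: [[-0.099, 0.995, -0.0], [0.995, 0.099, -0.0], [0.0, -0.0, -1.0]]
force: [-0.3, -0.9, -0.1]
opening: 0.626
grasp_force: 0.0
```

>>> {"name": "play_rows", "arguments": {"moves": [[[0, 0, 0, 0, 0, 0], [0, 0, 0, 0, 0, 0], [0, 0, 0, 0, 0, 0], [0, 0, 0, 0, 0, 0], [0, 0, 0, 0, 0, 0]]]}}

```text
time_s: 11.6
position: [0.4574, 0.1291, 0.0506]
tcp_rot: [[-0.099, 0.995, -0.0], [0.995, 0.099, 0.0], [0.0, -0.0, -1.0]]
force: [-0.8, 0.0, -0.2]
opening: 0.171
grasp_force: 2.2
```

>>> {"name": "play_rows", "arguments": {"moves": [[[0, 0, 0, 0, 0, 0], [0, 0, 0, 0, 0, 0], [0, 0, 0, 0, 0, 0], [0, 0, 0, 0, 0, 0], [0, 0, 0, 0, 0, 0]]]}}

```text
time_s: 12.1
position: [0.4572, 0.129, 0.0505]
tcp_rot: [[-0.099, 0.995, -0.0], [0.995, 0.099, -0.0], [0.0, -0.0, -1.0]]
force: [-0.6, -0.7, -0.0]
opening: 0.15
grasp_force: 30.0
```

>>> {"name": "play_rows", "arguments": {"moves": [[[0, 0, 0, 0, 0, 0.003], [0, 0, 0, 0, 0, 0], [0, 0, 0, 0, 0, 0], [0, 0, 0, 0, 0, 0], [0, 0, -15, 0, 0, 0]]], "fingers": 1}}

```text
time_s: 12.6
position: [0.4565, 0.129, 0.0645]
tcp_rot: [[-0.096, 0.995, -0.003], [0.995, 0.096, -0.0], [0.0, -0.003, -1.0]]
force: [-0.5, -0.1, 0.1]
opening: 0.515
grasp_force: 0.0
```

>>> {"name": "play_rows", "arguments": {"moves": [[[0, 0, -30, 0, 0, 0], [20, 20, -15, 0, 0, 0], [26, 30, 0, 0, 0, 0], [26, 30, 0, 0, 0, 0], [14.4, 10, 0, 0, 0, 0]]]}}

```text
time_s: 13.1
position: [0.5425, 0.2259, 0.1114]
tcp_rot: [[-0.096, 0.995, 0.006], [0.995, 0.096, 0.002], [0.001, 0.006, -1.0]]
force: [-0.6, 0.4, -0.3]
opening: 0.953
grasp_force: 0.0
```

>>> {"name": "play_rows", "arguments": {"moves": [[[0, 0, 20, 0, 0, 0], [0, 0, 20, 0, 0, 0], [0, 0, 10, 0, 0, 0], [0, 0, 0, 0, 0, 0]]]}}

```text
time_s: 13.5
position: [0.5374, 0.2233, 0.059]
tcp_rot: [[-0.096, 0.995, -0.004], [0.995, 0.096, -0.001], [-0.0, -0.004, -1.0]]
force: [-0.2, 0.3, 0.3]
opening: 0.998
grasp_force: 0.0
```

Run:
```python
from h import *
to(.5385,.2236,.038,95.5)
t=bot.capture("side");
for n in("spent_square_center",):
  for r in bot.pinpoint(t,n)[:3]: print(n,r["centre"],r["confidence"],atz(t,r["centre"],.023))
cv2.imwrite("pics/s1.png",cv2.resize(t["image"][130:290,220:460],(800,533),interpolation=cv2.INTER_CUBIC))
```

```text
at [0.5374 0.2233 0.059 ] psi 95.5 | shift mm [ 0.2  1.2 21. ] turn -0.0001
spent_square_center [287.7, 200.8] 0.65 [0.55069454 0.22127101 0.023     ]
```

View pics/s1.png

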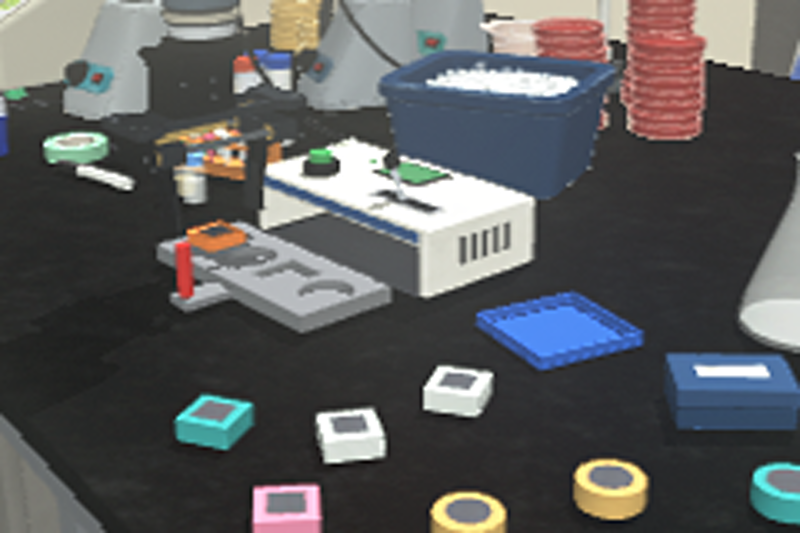

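>>> {"name": "play_rows", "arguments": {"moves": [[[0, 1, 11, 0, 0, 0], [0, 0, 10, 0, 0, 0], [0, 0, 0, 0, 0, 0]]]}}

```text
time_s: 13.9
position: [0.5388, 0.2235, 0.0383]
tcp_rot: [[-0.096, 0.995, -0.003], [0.995, 0.096, -0.001], [-0.0, -0.003, -1.0]]
force: [0.2, 0.3, 0.7]
opening: 0.999
grasp_force: 0.0
```

>>> {"name": "play_rows", "arguments": {"moves": [[[0, 0, 0, 0, 0, 0], [0, 0, 0, 0, 0, 0], [0, 0, 0, 0, 0, 0], [0, 0, 0, 0, 0, 0], [0, 0, 0, 0, 0, 0]]], "fingers": -1}}

```text
time_s: 14.4
position: [0.5398, 0.2238, 0.0398]
tcp_rot: [[-0.096, 0.995, 0.0], [0.995, 0.096, 0.0], [0.0, 0.0, -1.0]]
force: [0.4, -0.3, -0.4]
opening: 0.628
grasp_force: 0.0
```

>>> {"name": "play_rows", "arguments": {"moves": [[[0, 0, 0, 0, 0, 0], [0, 0, 0, 0, 0, 0], [0, 0, 0, 0, 0, 0], [0, 0, 0, 0, 0, 0]]]}}

```text
time_s: 14.8
position: [0.5396, 0.2238, 0.0396]
tcp_rot: [[-0.096, 0.995, -0.0], [0.995, 0.096, -0.0], [-0.0, -0.0, -1.0]]
force: [-1.0, -0.6, 1.4]
opening: 0.474
grasp_force: 30.0
```

>>> {"name": "play_rows", "arguments": {"moves": [[[0, 0, -5, 0, 0, 0], [0, 0, -10, 0, 0, 0], [0, 0, -20, 0, 0, 0], [0, 0, -20, 0, 0, 0], [0, 0, 0, 0, 0, 0]]]}}

```text
time_s: 15.3
position: [0.542, 0.2243, 0.0976]
tcp_rot: [[-0.096, 0.995, 0.007], [0.995, 0.096, 0.001], [0.001, 0.007, -1.0]]
force: [0.5, -0.4, -0.4]
opening: 0.476
grasp_force: 30.0
```

Run:
```python
from h import *
to(.685,-.106,.095,95.5)
```

```text
at [0.542  0.2243 0.0976] psi 95.5 | shift mm [-342.5  110.7    3.1] turn 0.0
```

>>> {"name": "play_rows", "arguments": {"moves": [[[-30, 0, -3, 0, 0, 0], [-45, 0, -3, 0, 0, 0], [-45, 0, -3, 0, 0, 0], [-45, 0, -3, 0, 0, 0], [-45, 0, -3, 0, 0, 0]]]}}

```text
time_s: 15.8
position: [0.5595, 0.0132, 0.1091]
tcp_rot: [[-0.096, 0.995, -0.001], [0.995, 0.096, 0.0], [0.0, -0.001, -1.0]]
force: [0.3, 0.3, -1.2]
opening: 0.48
grasp_force: 30.0
```

>>> {"name": "play_rows", "arguments": {"moves": [[[-33, 28, 0, 0, 0, 0], [-33, 28, 0, 0, 0, 0], [-33, 28, 0, 0, 0, 0], [-33, 28, 0, 0, 0, 0], [0, 0, 0, 0, 0, 0]]]}}

```text
time_s: 16.3
position: [0.6888, -0.1115, 0.1094]
tcp_rot: [[-0.092, 0.996, 0.008], [0.996, 0.092, -0.004], [-0.004, 0.007, -1.0]]
force: [0.1, 0.3, -0.3]
opening: 0.478
grasp_force: 30.0
```

Run:
```python
from h import *
to(.685,-.106,.030,95.5)
t=bot.capture("top");np.save("tmp.npy",t["image"])
A=np.array([.6252,.1437]);print([np.round(r["centre"],1).tolist()+[r["confidence"],np.round(atz(t,r["centre"],.014),4)] for n in("round_recess_1","square_recess_1") for r in bot.pinpoint(t,n)[:3]])
cv2.imwrite("pics/t2.png",cv2.resize(t["image"][165:225,240:330],(800,533),interpolation=cv2.INTER_CUBIC))
for X in [(.5385,.2236),(.5440,.1659),(.5496,.1081),(.5551,.0504)]: 
  p=proj(t,(*X,.022));print(np.round(p,1),(np.array(p)-[240,165])*8.889)
```

```text
at [ 0.6888 -0.1115  0.1094] psi 95.27 | shift mm [ 6.2 -3.9 79.4] turn -0.004
[]
[258.2 201.2] [161.84897122 321.80697998]
[275.7 199.2] [317.26748274 304.12456849]
[293.2 197.2] [472.68879812 286.20167237]
[310.6 195.2] [627.57722763 268.57977385]
```

View pics/t2.png

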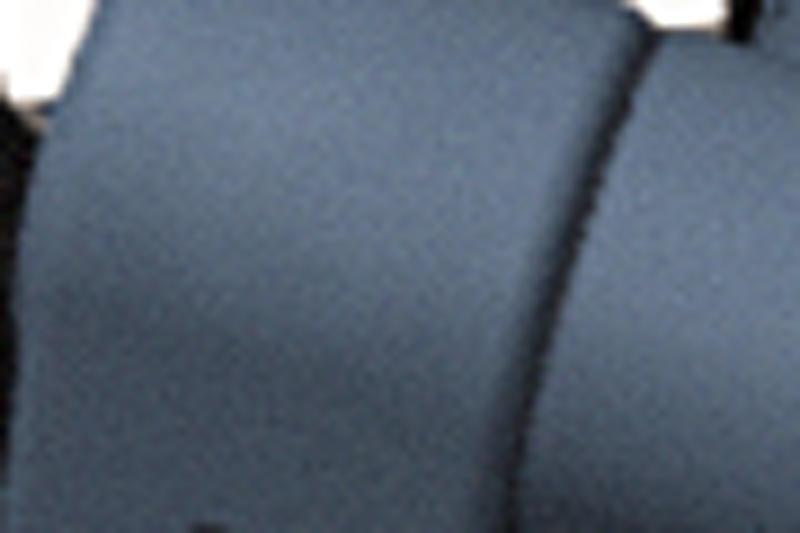

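The arm hides the drawer in this view, so I'll place the orange blank first.

>>> {"name": "play_rows", "arguments": {"moves": [[[5, -3, 20, 0, 0, 0], [0, 0, 25, 0, 0, 0], [0, 0, 20, 0, 0, 0], [0, 0, 10, 0, 0, 0], [0, 0, 4, 0, 0, 0]]]}}

```text
time_s: 16.95
position: [0.6788, -0.0998, 0.0291]
tcp_rot: [[-0.097, 0.995, -0.004], [0.995, 0.097, 0.001], [0.001, -0.003, -1.0]]
force: [-0.5, -0.6, -0.8]
opening: 0.478
grasp_force: 30.0
```

>>> {"name": "play_rows", "arguments": {"moves": [[[0, 0, 0, 0, 0, 0], [0, 0, 0, 0, 0, 0], [0, 0, 0, 0, 0, 0], [0, 0, 0, 0, 0, 0]]], "fingers": 0.3}}

```text
time_s: 17.35
position: [0.6813, -0.1015, 0.0317]
tcp_rot: [[-0.096, 0.995, 0.002], [0.995, 0.096, -0.001], [-0.001, 0.002, -1.0]]
force: [-0.4, -0.2, 0.9]
opening: 0.64
grasp_force: 0.0
```

>>> {"name": "play_rows", "arguments": {"moves": [[[0, 0, -20, 0, 0, 0], [0, 0, -30, 0, 0, 0], [0, 0, -20, 0, 0, 0], [0, 0, 0, 0, 0, 0], [0, 0, 0, 0, 0, 0]]], "fingers": 1}}

```text
time_s: 17.85
position: [0.6806, -0.1013, 0.1009]
tcp_rot: [[-0.096, 0.995, 0.001], [0.995, 0.096, -0.0], [-0.0, 0.001, -1.0]]
force: [-0.4, 0.1, -0.6]
opening: 0.972
grasp_force: 0.0
```

Run:
```python
from h import *
t=bot.capture("top")
print("silver/white",[s for s in segs(t,(0,0,150),(179,60,255),.018) if .3<s[0]<.65 and -.5<s[1]<0])
print("brass",segs(t,(15,80,120),(35,255,255),.018)[:3])
to(.544,-.1516,.1,95.5); print(pose()[2]["joint_positions"])
```

```text
silver/white []
brass [(0.4383, -0.2979, 0.043, 0.043, 86.8, [417.0, 229.0]), (0.5375, -0.3186, 0.044, 0.046, 42.4, [422.0, 198.0]), (0.6922, 0.5235, 0.057, 0.064, 27.0, [168.0, 157.0])]
at [ 0.6798 -0.1011  0.0999] psi 95.5 | shift mm [ -37.3 -140.     0. ] turn -0.0001
[-1.77489533e+01  4.40146484e+01  7.82864065e+01 -1.54145163e-03
  5.77788799e+01 -2.32436671e+01]
```

>>> {"name": "play_rows", "arguments": {"moves": [[[-9.5, -34.8, 0, 0, 0, 0], [-9.5, -34.8, 0, 0, 0, 0], [-9.5, -34.8, 0, 0, 0, 0], [-9.5, -34.8, 0, 0, 0, 0], [0, 0, 0, 0, 0, 0.1285]]]}}

```text
time_s: 18.4
position: [0.5391, -0.1519, 0.0984]
tcp_rot: [[0.038, 0.999, -0.01], [0.999, -0.038, 0.004], [0.004, -0.01, -1.0]]
force: [0.4, 0.0, -0.1]
opening: 1.0
grasp_force: 0.0
```

>>> {"name": "play_rows", "arguments": {"moves": [[[0, 0, 0, 0, 0, 0.1285], [0, 0, 0, 0, 0, 0.1285], [0, 0, 0, 0, 0, 0.1285], [0, 0, 0, 0, 0, 0.1285], [0, 0, 0, 0, 0, 0.1285]]]}}

```text
time_s: 18.9
position: [0.5445, -0.1519, 0.0989]
tcp_rot: [[0.629, 0.777, -0.003], [0.777, -0.629, 0.002], [-0.001, -0.003, -1.0]]
force: [0.4, -0.0, 1.2]
opening: 1.0
grasp_force: 0.0
```

>>> {"name": "play_rows", "arguments": {"moves": [[[0, 0, 20, 0, 0, 0.1285], [0, 0, 20, 0, 0, 0.1285], [0, 0, 0, 0, 0, 0], [0, 0, 0, 0, 0, 0]]]}}

```text
time_s: 19.3
position: [0.5447, -0.1519, 0.0594]
tcp_rot: [[0.801, 0.598, -0.003], [0.598, -0.801, 0.001], [-0.001, -0.003, -1.0]]
force: [0.2, 0.6, 0.1]
opening: 1.002
grasp_force: 0.0
```

Run:
```python
from h import *
to(.5449,-.1522,.0245,36.6)
s=bot.capture("side")
for n in("square_1_center","round_1_center"):
  for r in bot.pinpoint(s,n)[:6]: print(n,np.round(r["centre"]),round(r["confidence"],2),np.round(atz(s,r["centre"],.009),3))
```

```text
at [ 0.5447 -0.1519  0.0594] psi 36.76 | shift mm [ 0.   0.4 34.9] turn 0.0027
square_1_center [283. 257.] 0.75 [ 0.37  -0.085  0.009]
square_1_center [304. 285.] 0.68 [ 0.348 -0.222  0.009]
square_1_center [324. 261.] 0.57 [ 0.44  -0.164  0.009]
round_1_center [358. 285.] 0.69 [ 0.441 -0.29   0.009]
round_1_center [441. 255.] 0.46 [ 0.682 -0.304  0.009]
```

>>> {"name": "play_rows", "arguments": {"moves": [[[0, 0.4, 15, 0, 0, 0.003], [0, 0, 12, 0, 0, 0], [0, 0, 8, 0, 0, 0], [0, 0, 0, 0, 0, 0]]]}}

```text
time_s: 19.85
position: [0.5447, -0.1522, 0.0238]
tcp_rot: [[0.805, 0.594, -0.003], [0.594, -0.805, 0.002], [-0.002, -0.003, -1.0]]
force: [0.6, 0.0, -0.2]
opening: 1.003
grasp_force: 0.0
```

>>> {"name": "play_rows", "arguments": {"moves": [[[0, 0, 0, 0, 0, 0], [0, 0, 0, 0, 0, 0], [0, 0, 0, 0, 0, 0], [0, 0, 0, 0, 0, 0], [0, 0, 0, 0, 0, 0]]], "fingers": -1}}

```text
time_s: 20.35
position: [0.546, -0.1528, 0.0259]
tcp_rot: [[0.805, 0.594, 0.001], [0.594, -0.805, -0.0], [0.0, 0.001, -1.0]]
force: [-0.6, 0.6, -0.6]
opening: 0.633
grasp_force: 0.0
```

>>> {"name": "play_rows", "arguments": {"moves": [[[0, 0, 0, 0, 0, 0], [0, 0, 0, 0, 0, 0], [0, 0, 0, 0, 0, 0], [0, 0, 0, 0, 0, 0]]]}}

```text
time_s: 20.75
position: [0.5456, -0.1525, 0.0257]
tcp_rot: [[0.805, 0.594, -0.0], [0.594, -0.805, 0.0], [-0.0, -0.001, -1.0]]
force: [0.3, 1.1, 2.7]
opening: 0.473
grasp_force: 30.0
```

>>> {"name": "play_rows", "arguments": {"moves": [[[0, 0, 0, 0, 0, 0], [0, 0, 0, 0, 0, 0], [0, 0, 0, 0, 0, 0], [0, 0, 0, 0, 0, 0], [0, 0, 0, 0, 0, 0]]], "fingers": 1}}

```text
time_s: 21.25
position: [0.5459, -0.1527, 0.0255]
tcp_rot: [[0.805, 0.594, 0.0], [0.594, -0.805, -0.0], [0.0, 0.0, -1.0]]
force: [0.3, -0.3, -0.3]
opening: 0.843
grasp_force: 0.0
```

>>> {"name": "play_rows", "arguments": {"moves": [[[0, 0, 0, 0, 0, -0.131], [0, 0, 0, 0, 0, -0.131], [0, 0, 0, 0, 0, -0.131], [0, 0, 0, 0, 0, -0.131], [0, 0, 0, 0, 0, -0.131]]]}}

```text
time_s: 21.75
position: [0.5459, -0.1528, 0.0255]
tcp_rot: [[0.271, 0.963, 0.0], [0.963, -0.271, -0.0], [-0.0, 0.0, -1.0]]
force: [0.4, -1.2, 0.7]
opening: 0.999
grasp_force: 0.0
```

>>> {"name": "play_rows", "arguments": {"moves": [[[0, 0, 0, 0, 0, -0.131], [0, 0, 0, 0, 0, -0.131], [0, 0, 0, 0, 0, -0.131], [0, 0, 0, 0, 0, -0.131], [0, 0, 0, 0, 0, -0.131]]]}}

```text
time_s: 22.25
position: [0.5459, -0.1527, 0.0255]
tcp_rot: [[-0.371, 0.929, 0.0], [0.929, 0.371, -0.0], [-0.0, 0.0, -1.0]]
force: [0.6, -0.6, -0.0]
opening: 1.001
grasp_force: 0.0
```

>>> {"name": "play_rows", "arguments": {"moves": [[[0, 0, 0, 0, 0, -0.131], [0, 0, 0, 0, 0, -0.13], [0, 0, 0, 0, 0, 0], [0, 0, 0, 0, 0, 0]]]}}

```text
time_s: 22.65
position: [0.5459, -0.1527, 0.0255]
tcp_rot: [[-0.592, 0.806, 0.0], [0.806, 0.592, 0.0], [-0.0, 0.0, -1.0]]
force: [-0.1, 0.1, 0.1]
opening: 0.998
grasp_force: 0.0
```

>>> {"name": "play_rows", "arguments": {"moves": [[[0, 0, 0, 0, 0, 0], [0, 0, 0, 0, 0, 0], [0, 0, 0, 0, 0, 0], [0, 0, 0, 0, 0, 0], [0, 0, 0, 0, 0, 0]]], "fingers": -1}}

```text
time_s: 23.15
position: [0.5459, -0.1527, 0.0255]
tcp_rot: [[-0.594, 0.805, -0.0], [0.805, 0.594, -0.0], [-0.0, -0.0, -1.0]]
force: [-0.1, -0.6, -0.6]
opening: 0.631
grasp_force: 0.0
```

>>> {"name": "play_rows", "arguments": {"moves": [[[0, 0, 0, 0, 0, 0], [0, 0, 0, 0, 0, 0], [0, 0, 0, 0, 0, 0], [0, 0, 0, 0, 0, 0]]]}}

```text
time_s: 23.55
position: [0.5459, -0.1527, 0.0256]
tcp_rot: [[-0.594, 0.804, -0.0], [0.804, 0.594, 0.0], [0.0, 0.0, -1.0]]
force: [0.4, -1.3, -0.4]
opening: 0.476
grasp_force: 30.0
```

Run:
```python
from h import *
to(.5496,.1081,.0245,95.5)
```

```text
at [ 0.5459 -0.1527  0.0256] psi 126.44 | shift mm [207.6 157.9   1.1] turn 0.54
```

>>> {"name": "play_rows", "arguments": {"moves": [[[0, 0, -10, 0, 0, 0], [0, 0, -30, 0, 0, 0.134], [0, 0, -30, 0, 0, 0.134], [0, 0, 0, 0, 0, 0.136], [0, 0, 0, 0, 0, 0.136]]]}}

```text
time_s: 24.05
position: [0.5465, -0.153, 0.0975]
tcp_rot: [[-0.09, 0.996, 0.003], [0.996, 0.09, -0.001], [-0.002, 0.003, -1.0]]
force: [-0.6, -0.5, -1.5]
opening: 0.479
grasp_force: 30.0
```

>>> {"name": "play_rows", "arguments": {"moves": [[[0, 0, 0, 0, 0, 0], [0, 0, 0, 0, 0, 0]]]}}

```text
time_s: 24.25
position: [0.5457, -0.1526, 0.0958]
tcp_rot: [[-0.099, 0.995, -0.0], [0.995, 0.099, -0.0], [0.0, -0.0, -1.0]]
force: [0.6, 1.0, -1.5]
opening: 0.476
grasp_force: 30.0
```

Run:
```python
from h import *
to(.5496,.1081,.0645,95.5);print(pose()[2]["opening"])
t=bot.capture("top");im=t["image"][165:225,240:330]
im=cv2.resize(im,(800,533),interpolation=cv2.INTER_CUBIC)
for n in("round_recess_1","square_recess_1","handle"):
  for r in bot.pinpoint(t,n)[:3]: print(n,np.round(r["centre"],1),round(r["confidence"],2),np.round(atz(t,r["centre"],.048 if n=="handle" else .014),4))
for X in [(.5385,.2236),(.5440,.1659),(.5496,.1081),(.5551,.0504)]: 
  p=((np.array(proj(t,(*X,.022)))-[240,165]+.5)*8.889);cv2.circle(im,tuple(int(v) for v in p),3,(0,0,255),-1);print(p)
cv2.imwrite("pics/t3.png",im)
```

```text
at [ 0.5457 -0.1526  0.0958] psi 95.67 | shift mm [259.   29.6  31.3] turn 0.0029
0.47638666546598873
round_recess_1 [276.5 201.6] 0.64 [0.5372 0.1642 0.014 ]
square_recess_1 [259.6 200.9] 0.67 [0.5407 0.2203 0.014 ]
[166.29347122 326.25147998]
[321.71198274 308.56906849]
[477.13329812 290.64617237]
[632.02172763 273.02427385]
```

View pics/t3.png

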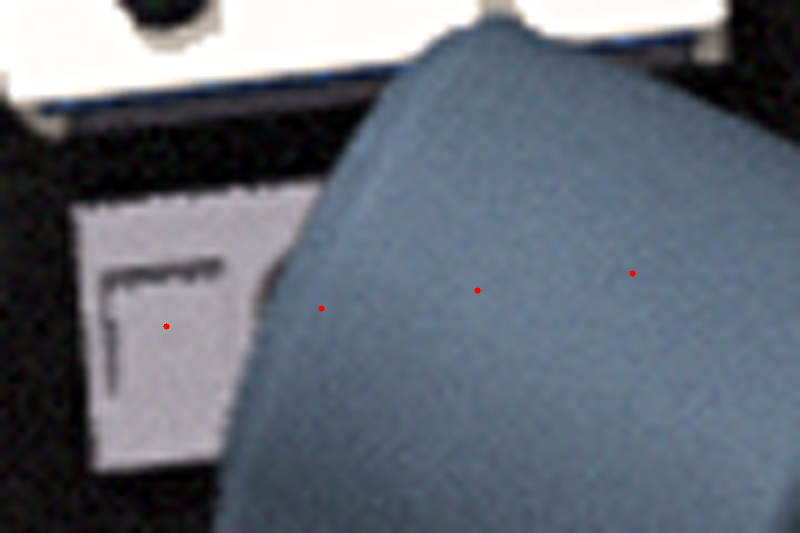

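>>> {"name": "play_rows", "arguments": {"moves": [[[40, 5, 0, 0, 0, 0.003], [45, 5, 0, 0, 0, 0], [45, 5, 0, 0, 0, 0], [45, 5, 0, 0, 0, 0], [45, 5, 0, 0, 0, 0]]]}}

```text
time_s: 24.95
position: [0.55, 0.0703, 0.0954]
tcp_rot: [[-0.093, 0.996, -0.0], [0.996, 0.093, 0.0], [0.0, -0.0, -1.0]]
force: [1.0, 0.4, -1.9]
opening: 0.482
grasp_force: 30.0
```

>>> {"name": "play_rows", "arguments": {"moves": [[[39, 5, 0, 0, 0, 0], [0, 0, 20, 0, 0, 0], [0, 0, 20, 0, 0, 0], [0, 0, 0, 0, 0, 0], [0, 0, 0, 0, 0, 0]]]}}

```text
time_s: 25.45
position: [0.5513, 0.1079, 0.0553]
tcp_rot: [[-0.093, 0.996, -0.001], [0.996, 0.093, 0.0], [0.0, -0.001, -1.0]]
force: [0.0, -0.8, -0.8]
opening: 0.476
grasp_force: 30.0
```

Run:
```python
from h import *
to(.5496,.1081,.0396,95.5);print(pose()[2]["opening"])
```

```text
at [0.5513 0.1079 0.0553] psi 95.35 | shift mm [ 0.3 -1.7 15.7] turn -0.0026
0.4763203453661937
```

>>> {"name": "play_rows", "arguments": {"moves": [[[0.2, -1.7, 3, 0, 0, -0.0026], [0, 0, 3, 0, 0, 0], [0, 0, 2, 0, 0, 0], [0, 0, 2, 0, 0, 0], [0, 0, 0, 0, 0, 0]]]}}

```text
time_s: 25.95
position: [0.5498, 0.1079, 0.0455]
tcp_rot: [[-0.095, 0.995, -0.0], [0.995, 0.095, 0.0], [0.0, -0.0, -1.0]]
force: [-0.1, -0.3, -0.9]
opening: 0.479
grasp_force: 30.0
```

>>> {"name": "play_rows", "arguments": {"moves": [[[0, 0, 2, 0, 0, 0], [0, 0, 2, 0, 0, 0], [0, 0, 0, 0, 0, 0]]]}}

```text
time_s: 26.25
position: [0.5497, 0.108, 0.0413]
tcp_rot: [[-0.095, 0.995, -0.001], [0.995, 0.095, 0.0], [0.0, -0.001, -1.0]]
force: [0.4, -0.4, -0.8]
opening: 0.483
grasp_force: 30.0
```

>>> {"name": "play_rows", "arguments": {"moves": [[[0, 0, 1.2, 0, 0, 0], [0, 0, 0, 0, 0, 0]]]}}

```text
time_s: 26.45
position: [0.5498, 0.1081, 0.0402]
tcp_rot: [[-0.096, 0.995, -0.0], [0.995, 0.096, 0.0], [0.0, -0.0, -1.0]]
force: [-0.5, 0.2, -1.9]
opening: 0.478
grasp_force: 30.0
```

>>> {"name": "play_rows", "arguments": {"moves": [[[0, 0, 0, 0, 0, 0], [0, 0, 0, 0, 0, 0], [0, 0, 0, 0, 0, 0], [0, 0, -10, 0, 0, 0], [0, 0, -50, 0, 0, 0]]], "fingers": 1}}

```text
time_s: 26.95
position: [0.5461, 0.1078, 0.0968]
tcp_rot: [[-0.095, 0.995, -0.012], [0.995, 0.095, 0.0], [0.001, -0.012, -1.0]]
force: [0.7, -0.2, 1.1]
opening: 0.847
grasp_force: 0.0
```

>>> {"name": "play_rows", "arguments": {"moves": [[[-36.6, -19.2, 0, 0, 0, 0], [-36.6, -19.2, 0, 0, 0, 0], [-36.6, -19.2, 0, 0, 0, 0], [-36.6, -19.2, 0, 0, 0, 0], [-36.6, -19.2, 0, 0, 0, 0]]]}}

```text
time_s: 27.45
position: [0.4714, -0.0847, 0.1013]
tcp_rot: [[-0.096, 0.995, 0.001], [0.995, 0.096, -0.001], [-0.001, 0.001, -1.0]]
force: [0.2, -0.6, 0.4]
opening: 1.002
grasp_force: 0.0
```

>>> {"name": "play_rows", "arguments": {"moves": [[[-36.6, -19.2, 0, 0, 0, 0], [-36.6, -19.2, 0, 0, 0, 0], [0, 0, 0, 0, 0, -0.1318], [0, 0, 0, 0, 0, -0.1318], [0, 0, 0, 0, 0, -0.1318]]]}}

```text
time_s: 27.95
position: [0.4405, -0.1607, 0.1011]
tcp_rot: [[-0.475, 0.88, 0.001], [0.88, 0.475, -0.001], [-0.001, 0.001, -1.0]]
force: [0.1, 0.3, -0.8]
opening: 0.998
grasp_force: 0.0
```

>>> {"name": "play_rows", "arguments": {"moves": [[[0, 0, 10, 0, 0, -0.1318], [0, 0, 10, 0, 0, -0.1318], [0, 0, 10, 0, 0, -0.1318], [0, 0, 10, 0, 0, -0.1318], [0, 0, 0, 0, 0, -0.1318]]]}}

```text
time_s: 28.45
position: [0.4403, -0.1597, 0.0601]
tcp_rot: [[-0.915, 0.404, -0.001], [0.404, 0.915, 0.001], [0.001, 0.0, -1.0]]
force: [-0.1, 0.6, 0.6]
opening: 0.998
grasp_force: 0.0
```

>>> {"name": "play_rows", "arguments": {"moves": [[[0, 0, 0, 0, 0, 0], [0, 0, 0, 0, 0, 0]]]}}

```text
time_s: 28.65
position: [0.4409, -0.1601, 0.0609]
tcp_rot: [[-0.912, 0.411, 0.001], [0.411, 0.912, -0.001], [-0.001, -0.0, -1.0]]
force: [0.2, -0.1, -0.7]
opening: 1.002
grasp_force: 0.0
```

Run:
```python
from h import *
to(.4406,-.160,.0255,155.9)
s=bot.capture("side");t=bot.capture("top")
for n in("square_1_center","round_1_center"):
  for r in bot.pinpoint(s,n)[:6]: print(n,np.round(r["centre"]),round(r["confidence"],2),np.round(atz(s,r["centre"],.009),3))
print("silver/white",[s for s in segs(t,(0,0,150),(179,60,255),.018) if .3<s[0]<.65 and -.5<s[1]<0.3])
print("brass",segs(t,(15,80,120),(35,255,255),.018)[:3])
a=np.hstack([s["image"][160:290,230:350],s["image"][160:290,340:400]]);a=np.vstack([a,t["image"][150:270,240:420]])
cv2.imwrite("pics/m4.png",cv2.resize(a,None,fx=2.4*1.0,fy=2.4,interpolation=cv2.INTER_CUBIC))
```

```text
at [ 0.4409 -0.1601  0.0609] psi 155.73 | shift mm [ 0.3 -0.  35.4] turn -0.003
square_1_center [305. 281.] 0.83 [ 0.357 -0.211  0.009]
square_1_center [282. 260.] 0.76 [ 0.361 -0.096  0.009]
square_1_center [325. 264.] 0.75 [ 0.433 -0.177  0.009]
round_1_center [360. 285.] 0.61 [ 0.443 -0.293  0.009]
silver/white [(0.4764, 0.1292, 0.026, 0.03, 89.9, [287.0, 219.0]), (0.5455, 0.1485, 0.098, 0.21, 5.3, [280.0, 198.0])]
brass [(0.5375, -0.3186, 0.044, 0.046, 43.0, [422.0, 198.0]), (0.6791, -0.1005, 0.039, 0.037, 5.9, [355.0, 158.0]), (0.6924, 0.5235, 0.057, 0.064, 27.5, [169.0, 157.0])]
```

View pics/m4.png

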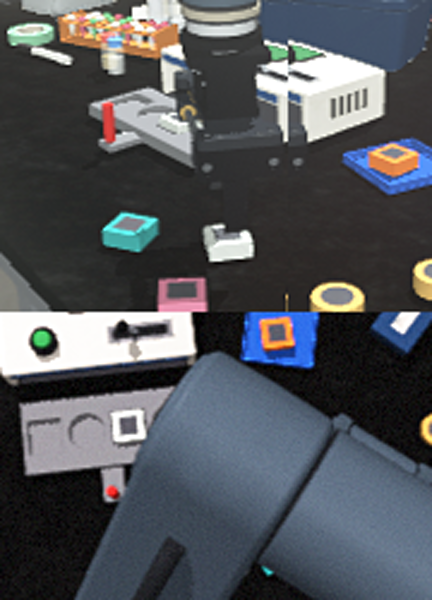

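The orange blank is in the dish and the first square is seated in the drawer. Next is the second square.

>>> {"name": "play_rows", "arguments": {"moves": [[[0.3, 0, 15, 0, 0, -0.003], [0, 0, 12, 0, 0, 0], [0, 0, 8.4, 0, 0, 0], [0, 0, 0, 0, 0, 0]]]}}

```text
time_s: 29.25
position: [0.4396, -0.1593, 0.0238]
tcp_rot: [[-0.914, 0.406, -0.002], [0.406, 0.914, 0.001], [0.003, 0.0, -1.0]]
force: [-0.2, 0.1, 0.2]
opening: 0.998
grasp_force: 0.0
```

>>> {"name": "play_rows", "arguments": {"moves": [[[0, 0, 0, 0, 0, 0], [0, 0, 0, 0, 0, 0], [0, 0, 0, 0, 0, 0], [0, 0, 0, 0, 0, 0], [0, 0, 0, 0, 0, 0]]], "fingers": -1}}

```text
time_s: 29.75
position: [0.4404, -0.1598, 0.0252]
tcp_rot: [[-0.914, 0.406, 0.0], [0.406, 0.914, -0.0], [-0.001, -0.0, -1.0]]
force: [-0.1, 0.4, 0.4]
opening: 0.631
grasp_force: 0.0
```

>>> {"name": "play_rows", "arguments": {"moves": [[[0, 0, 0, 0, 0, 0], [0, 0, 0, 0, 0, 0], [0, 0, 0, 0, 0, 0], [0, 0, 0, 0, 0, 0]]]}}

```text
time_s: 30.15
position: [0.4403, -0.1597, 0.0251]
tcp_rot: [[-0.914, 0.406, 0.0], [0.406, 0.914, -0.0], [-0.0, 0.0, -1.0]]
force: [-0.7, 0.7, 1.7]
opening: 0.475
grasp_force: 30.0
```

>>> {"name": "play_rows", "arguments": {"moves": [[[0, 0, 0, 0, 0, 0], [0, 0, 0, 0, 0, 0], [0, 0, 0, 0, 0, 0], [0, 0, 0, 0, 0, 0], [0, 0, 0, 0, 0, 0]]], "fingers": 1}}

```text
time_s: 30.65
position: [0.4402, -0.1597, 0.0249]
tcp_rot: [[-0.914, 0.406, -0.0], [0.406, 0.914, 0.0], [0.0, 0.0, -1.0]]
force: [-0.7, 0.2, -0.0]
opening: 0.845
grasp_force: 0.0
```

>>> {"name": "play_rows", "arguments": {"moves": [[[0, 0, 0, 0, 0, 0.131], [0, 0, 0, 0, 0, 0.131], [0, 0, 0, 0, 0, 0.131], [0, 0, 0, 0, 0, 0.131], [0, 0, 0, 0, 0, 0.131]]]}}

```text
time_s: 31.15
position: [0.4402, -0.1597, 0.0249]
tcp_rot: [[-0.473, 0.881, -0.0], [0.881, 0.473, 0.0], [0.0, 0.0, -1.0]]
force: [-0.4, -0.3, -0.5]
opening: 0.995
grasp_force: 0.0
```

>>> {"name": "play_rows", "arguments": {"moves": [[[0, 0, 0, 0, 0, 0.131], [0, 0, 0, 0, 0, 0.131], [0, 0, 0, 0, 0, 0.131], [0, 0, 0, 0, 0, 0.131], [0, 0, 0, 0, 0, 0.131]]]}}

```text
time_s: 31.65
position: [0.4402, -0.1597, 0.0249]
tcp_rot: [[0.162, 0.987, -0.0], [0.987, -0.162, 0.0], [0.0, -0.0, -1.0]]
force: [-0.1, 0.4, 0.2]
opening: 1.005
grasp_force: 0.0
```

>>> {"name": "play_rows", "arguments": {"moves": [[[0, 0, 0, 0, 0, 0.131], [0, 0, 0, 0, 0, 0.13], [0, 0, 0, 0, 0, 0], [0, 0, 0, 0, 0, 0]]]}}

```text
time_s: 32.05
position: [0.4402, -0.1597, 0.0249]
tcp_rot: [[0.403, 0.915, -0.0], [0.915, -0.403, 0.0], [0.0, -0.0, -1.0]]
force: [-0.6, 0.6, -0.2]
opening: 1.005
grasp_force: 0.0
```

>>> {"name": "play_rows", "arguments": {"moves": [[[0, 0, 0, 0, 0, 0], [0, 0, 0, 0, 0, 0], [0, 0, 0, 0, 0, 0], [0, 0, 0, 0, 0, 0], [0, 0, 0, 0, 0, 0]]], "fingers": -1}}

```text
time_s: 32.55
position: [0.4402, -0.1597, 0.025]
tcp_rot: [[0.406, 0.914, 0.0], [0.914, -0.406, -0.0], [-0.0, 0.0, -1.0]]
force: [-0.6, 0.8, -0.3]
opening: 0.635
grasp_force: 0.0
```

>>> {"name": "play_rows", "arguments": {"moves": [[[0, 0, 0, 0, 0, 0], [0, 0, 0, 0, 0, 0], [0, 0, 0, 0, 0, 0], [0, 0, 0, 0, 0, 0]]]}}

```text
time_s: 32.95
position: [0.4403, -0.1597, 0.025]
tcp_rot: [[0.406, 0.914, 0.0], [0.914, -0.406, -0.0], [-0.0, 0.0, -1.0]]
force: [-0.8, 0.0, -0.0]
opening: 0.477
grasp_force: 30.0
```

>>> {"name": "play_rows", "arguments": {"moves": [[[0, 0, -10, 0, 0, 0], [0, 0, -30, 0, 0, -0.128], [0, 0, -30, 0, 0, -0.128], [0, 0, 0, 0, 0, -0.128], [0, 0, 0, 0, 0, -0.128]]]}}

```text
time_s: 33.45
position: [0.4407, -0.1599, 0.0966]
tcp_rot: [[-0.099, 0.995, 0.002], [0.995, 0.099, -0.002], [-0.002, 0.002, -1.0]]
force: [-0.2, 0.0, -1.5]
opening: 0.479
grasp_force: 30.0
```

>>> {"name": "play_rows", "arguments": {"moves": [[[0, 0, 0, 0, 0, 0], [0, 0, 0, 0, 0, 0]]]}}

```text
time_s: 33.65
position: [0.44, -0.1596, 0.0952]
tcp_rot: [[-0.091, 0.996, -0.0], [0.996, 0.091, 0.0], [0.0, -0.0, -1.0]]
force: [-0.9, -0.9, -1.0]
opening: 0.476
grasp_force: 30.0
```

Run:
```python
from h import *
to(.5387,.2236,.0645,95.5)
```

```text
at [ 0.44   -0.1596  0.0952] psi 95.23 | shift mm [372.6 133.2  30.7] turn -0.0048
```

>>> {"name": "play_rows", "arguments": {"moves": [[[41.4, 14.8, -2, 0, 0, -0.0048], [41.4, 14.8, -2, 0, 0, 0], [41.4, 14.8, -2, 0, 0, 0], [41.4, 14.8, -2, 0, 0, 0], [41.4, 14.8, -2, 0, 0, 0]]]}}

```text
time_s: 34.15
position: [0.4936, 0.0552, 0.1048]
tcp_rot: [[-0.096, 0.995, -0.001], [0.995, 0.096, 0.0], [0.0, -0.001, -1.0]]
force: [-0.0, 0.1, -1.8]
opening: 0.473
grasp_force: 30.0
```

>>> {"name": "play_rows", "arguments": {"moves": [[[41.4, 14.8, 0, 0, 0, 0], [41.4, 14.8, 0, 0, 0, 0], [41.4, 14.8, 0, 0, 0, 0], [41.4, 14.8, 0, 0, 0, 0], [0, 0, 20, 0, 0, 0]]]}}

```text
time_s: 34.65
position: [0.54, 0.23, 0.087]
tcp_rot: [[-0.101, 0.995, 0.01], [0.995, 0.101, 0.004], [0.003, 0.01, -1.0]]
force: [0.5, -1.7, -1.1]
opening: 0.476
grasp_force: 30.0
```

>>> {"name": "play_rows", "arguments": {"moves": [[[0, 0, 30, 0, 0, 0], [0, 0, 0, 0, 0, 0], [0, 0, 0, 0, 0, 0], [0, 0, 0, 0, 0, 0]]]}}

```text
time_s: 35.05
position: [0.537, 0.224, 0.0559]
tcp_rot: [[-0.097, 0.995, 0.001], [0.995, 0.097, 0.0], [0.0, 0.001, -1.0]]
force: [0.5, -0.3, -1.1]
opening: 0.477
grasp_force: 30.0
```

Run:
```python
from h import *
to(.5387,.2236,.0390,95.5);print(pose()[2]["opening"])
```

```text
at [0.537  0.224  0.0559] psi 95.59 | shift mm [-0.5  1.7 16.9] turn 0.0015
0.47679603539552573
```

>>> {"name": "play_rows", "arguments": {"moves": [[[-0.4, 1.7, 3, 0, 0, 0.0015], [0, 0, 3, 0, 0, 0], [0, 0, 3, 0, 0, 0], [0, 0, 2, 0, 0, 0], [0, 0, 0, 0, 0, 0]]]}}

```text
time_s: 35.55
position: [0.5377, 0.2238, 0.0436]
tcp_rot: [[-0.097, 0.995, -0.001], [0.995, 0.097, -0.0], [-0.0, -0.001, -1.0]]
force: [-0.3, 1.1, -1.3]
opening: 0.476
grasp_force: 30.0
```

>>> {"name": "play_rows", "arguments": {"moves": [[[0, 0, 2, 0, 0, 0], [0, 0, 2, 0, 0, 0], [0, 0, 1, 0, 0, 0], [0, 0, 0, 0, 0, 0]]]}}

```text
time_s: 35.95
position: [0.538, 0.2239, 0.039]
tcp_rot: [[-0.097, 0.995, -0.0], [0.995, 0.097, 0.0], [0.0, -0.0, -1.0]]
force: [0.4, -0.4, -0.6]
opening: 0.476
grasp_force: 30.0
```

>>> {"name": "play_rows", "arguments": {"moves": [[[0, 0, 0, 0, 0, 0], [0, 0, 0, 0, 0, 0], [0, 0, 0, 0, 0, 0], [0, 0, -16, 0, 0, 0], [0, 0, -50, 0, 0, 0]]], "fingers": 1}}

```text
time_s: 36.45
position: [0.5346, 0.223, 0.1014]
tcp_rot: [[-0.097, 0.995, -0.011], [0.995, 0.097, -0.002], [-0.001, -0.011, -1.0]]
force: [0.9, 0.6, 0.4]
opening: 0.846
grasp_force: 0.0
```

>>> {"name": "play_rows", "arguments": {"moves": [[[-41.6, -4, 0, 0, 0, 0], [-41.6, -4, 0, 0, 0, 0], [-41.6, -4, 0, 0, 0, 0], [-41.6, -4, 0, 0, 0, 0], [-41.6, -4, 0, 0, 0, 0]]]}}

```text
time_s: 36.95
position: [0.5383, 0.0134, 0.1052]
tcp_rot: [[-0.097, 0.995, 0.001], [0.995, 0.097, -0.0], [-0.0, 0.001, -1.0]]
force: [0.6, 0.3, -0.5]
opening: 0.995
grasp_force: 0.0
```

>>> {"name": "play_rows", "arguments": {"moves": [[[-41.6, -4, 0, 0, 0, 0], [-41.6, -4, 0, 0, 0, 0], [-41.6, -4, 0, 0, 0, 0], [-41.6, -4, 0, 0, 0, 0], [-41.6, -4, 0, 0, 0, 0]]]}}

```text
time_s: 37.45
position: [0.5384, -0.1958, 0.1051]
tcp_rot: [[-0.097, 0.995, 0.0], [0.995, 0.097, -0.0], [-0.0, 0.0, -1.0]]
force: [0.9, 0.2, 0.5]
opening: 1.001
grasp_force: 0.0
```

>>> {"name": "play_rows", "arguments": {"moves": [[[-41.6, -4, 0, 0, 0, 0], [-41.6, -4, 0, 0, 0, 0], [-41.6, -4, 0, 0, 0, 0], [0, 0, 0, 0, 0, 0.131], [0, 0, 0, 0, 0, 0.131]]]}}

```text
time_s: 37.95
position: [0.5385, -0.3214, 0.1049]
tcp_rot: [[0.172, 0.985, 0.001], [0.985, -0.172, -0.0], [-0.0, 0.001, -1.0]]
force: [-0.3, 0.2, -0.6]
opening: 0.999
grasp_force: 0.0
```

>>> {"name": "play_rows", "arguments": {"moves": [[[0, 0, 0, 0, 0, 0.131], [0, 0, 0, 0, 0, 0.131], [0, 0, 0, 0, 0, 0.131], [0, 0, 0, 0, 0, 0.131], [0, 0, 0, 0, 0, 0.131]]]}}

```text
time_s: 38.45
position: [0.5387, -0.3194, 0.1049]
tcp_rot: [[0.735, 0.678, -0.0], [0.678, -0.735, 0.0], [0.0, -0.0, -1.0]]
force: [-0.3, -0.3, 0.6]
opening: 0.995
grasp_force: 0.0
```

>>> {"name": "play_rows", "arguments": {"moves": [[[0, 0, 10, 0, 0, 0.131], [0, 0, 10, 0, 0, 0.131], [0, 0, 10, 0, 0, 0.131], [0, 0, 10, 0, 0, 0.131], [0, 0, 0, 0, 0, 0.13]]]}}

```text
time_s: 38.95
position: [0.5379, -0.3187, 0.0635]
tcp_rot: [[0.996, 0.092, -0.002], [0.092, -0.996, 0.002], [-0.002, -0.002, -1.0]]
force: [0.6, 0.2, 0.1]
opening: 1.0
grasp_force: 0.0
```

>>> {"name": "play_rows", "arguments": {"moves": [[[0, 0, 0, 0, 0, 0], [0, 0, 0, 0, 0, 0]]]}}

```text
time_s: 39.15
position: [0.5389, -0.3195, 0.0651]
tcp_rot: [[0.995, 0.1, 0.0], [0.1, -0.995, -0.0], [0.0, 0.0, -1.0]]
force: [0.7, -0.4, -0.4]
opening: 1.0
grasp_force: 0.0
```

Run:
```python
from h import *
to(.538,-.320,.0255,5.5)
s=bot.capture("side");t=bot.capture("top")
for r in bot.pinpoint(s,"round_1_center")[:6]: print(np.round(r["centre"]),round(r["confidence"],2),np.round(atz(s,r["centre"],.009),3))
print("brass",segs(t,(15,80,120),(35,255,255),.018,15)[:3])
a=np.vstack([s["image"][150:320,300:480],t["image"][150:270,240:420]])
cv2.imwrite("pics/m5.png",cv2.resize(a,None,fx=2,fy=2,interpolation=cv2.INTER_CUBIC))
```

```text
at [ 0.5389 -0.3195  0.0651] psi 5.72 | shift mm [-0.9  0.4 39.6] turn 0.0038
[439. 251.] 0.74 [ 0.694 -0.287  0.009]
[357. 286.] 0.67 [ 0.436 -0.292  0.009]
brass [(0.6438, 0.6083, 0.041, 0.012, 28.2, [144.0, 172.0]), (0.6795, 0.5899, 0.026, 0.023, 23.7, [149.0, 162.0]), (0.6791, -0.1005, 0.039, 0.037, 5.9, [355.0, 158.0])]
```

View pics/m5.png

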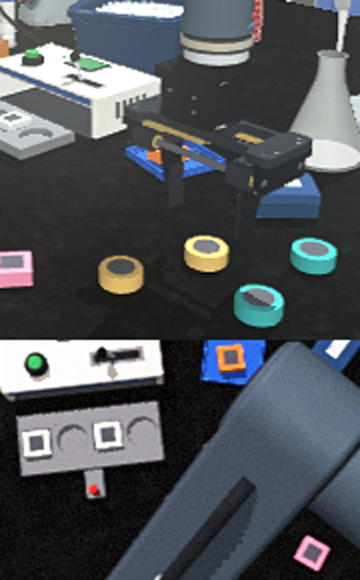

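Both squares are seated. One brass round, at side pixel about (403,276), has been knocked aside and is no longer under the gripper. I'll re-measure both rounds in the side view.

Run:
```python
from h import *
s=bot.capture("side")
for z in(.018,.009): print([(q[0],q[1],q[2],q[3],q[5]) for q in segs(s,(15,80,90),(35,255,255),z) if .3<q[0]<.7 and -.5<q[1]<0])
for X in((.5375,-.3186,.018),(.439,-.298,.018)): print(proj(s,X))
to(.53,-.35,.065,5.5)
```

```text
[(0.4317, -0.3089, 0.067, 0.046, [360.0, 287.0]), (0.5312, -0.3307, 0.071, 0.047, [403.0, 276.0])]
[(0.4405, -0.298, 0.068, 0.047, [360.0, 287.0]), (0.542, -0.3203, 0.072, 0.048, [403.0, 276.0])]
[np.float64(401.2666130856671), np.float64(272.8498302811287)]
[np.float64(359.6395505794833), np.float64(283.16909311843085)]
at [ 0.5389 -0.3195  0.0653] psi 5.63 | shift mm [-11.8  29.5   0.3] turn 0.0022
```

It has not moved. It reads (0.542, -0.320), so the gripper is simply still above it. Carrying on.

>>> {"name": "play_rows", "arguments": {"moves": [[[0, 0.4, 15, 0, 0, 0], [0, 0, 15, 0, 0, 0], [0, 0, 9.6, 0, 0, 0], [0, 0, 0, 0, 0, 0]]]}}

```text
time_s: 39.75
position: [0.5373, -0.3186, 0.0227]
tcp_rot: [[0.995, 0.097, -0.004], [0.097, -0.995, 0.003], [-0.004, -0.004, -1.0]]
force: [-0.2, 0.2, 0.4]
opening: 1.0
grasp_force: 0.0
```

>>> {"name": "play_rows", "arguments": {"moves": [[[0, 0, 0, 0, 0, 0], [0, 0, 0, 0, 0, 0], [0, 0, 0, 0, 0, 0], [0, 0, 0, 0, 0, 0], [0, 0, 0, 0, 0, 0]]], "fingers": -1}}

```text
time_s: 40.25
position: [0.539, -0.3199, 0.0258]
tcp_rot: [[0.995, 0.097, 0.001], [0.097, -0.995, -0.0], [0.001, 0.001, -1.0]]
force: [-0.1, 0.2, -0.2]
opening: 0.632
grasp_force: 0.0
```

>>> {"name": "play_rows", "arguments": {"moves": [[[0, 0, 0, 0, 0, 0], [0, 0, 0, 0, 0, 0], [0, 0, 0, 0, 0, 0]]]}}

```text
time_s: 40.55
position: [0.5389, -0.3199, 0.0256]
tcp_rot: [[0.995, 0.097, 0.0], [0.097, -0.995, -0.0], [0.0, 0.0, -1.0]]
force: [-0.4, 0.3, 1.1]
opening: 0.515
grasp_force: 30.0
```

>>> {"name": "play_rows", "arguments": {"moves": [[[0, 0, 0, 0, 0, 0], [0, 0, 0, 0, 0, 0], [0, 0, 0, 0, 0, 0], [0, 0, 0, 0, 0, 0], [0, 0, 0, 0, 0, 0]]], "fingers": 1}}

```text
time_s: 41.05
position: [0.5388, -0.3198, 0.0253]
tcp_rot: [[0.995, 0.097, -0.0], [0.097, -0.995, 0.0], [-0.0, -0.0, -1.0]]
force: [0.2, 0.4, -0.1]
opening: 0.883
grasp_force: 0.0
```

>>> {"name": "play_rows", "arguments": {"moves": [[[0, 0, 0, 0, 0, -0.131], [0, 0, 0, 0, 0, -0.131], [0, 0, 0, 0, 0, -0.131], [0, 0, 0, 0, 0, -0.131], [0, 0, 0, 0, 0, -0.131]]]}}

```text
time_s: 41.55
position: [0.5388, -0.3198, 0.0253]
tcp_rot: [[0.727, 0.687, -0.0], [0.687, -0.727, 0.0], [0.0, -0.0, -1.0]]
force: [-0.1, -0.2, -0.4]
opening: 0.996
grasp_force: 0.0
```

>>> {"name": "play_rows", "arguments": {"moves": [[[0, 0, 0, 0, 0, -0.131], [0, 0, 0, 0, 0, -0.131], [0, 0, 0, 0, 0, -0.131], [0, 0, 0, 0, 0, -0.131], [0, 0, 0, 0, 0, -0.131]]]}}

```text
time_s: 42.05
position: [0.5388, -0.3198, 0.0253]
tcp_rot: [[0.158, 0.988, -0.0], [0.988, -0.158, 0.0], [0.0, -0.0, -1.0]]
force: [0.5, -0.3, 0.6]
opening: 1.002
grasp_force: 0.0
```

>>> {"name": "play_rows", "arguments": {"moves": [[[0, 0, 0, 0, 0, -0.131], [0, 0, 0, 0, 0, -0.129], [0, 0, 0, 0, 0, 0], [0, 0, 0, 0, 0, 0]]]}}

```text
time_s: 42.45
position: [0.5388, -0.3198, 0.0253]
tcp_rot: [[-0.093, 0.996, -0.0], [0.996, 0.093, 0.0], [0.0, -0.0, -1.0]]
force: [0.1, -1.0, -0.7]
opening: 1.001
grasp_force: 0.0
```

>>> {"name": "play_rows", "arguments": {"moves": [[[0, 0, 0, 0, 0, 0], [0, 0, 0, 0, 0, 0], [0, 0, 0, 0, 0, 0], [0, 0, 0, 0, 0, 0], [0, 0, 0, 0, 0, 0]]], "fingers": -1}}

```text
time_s: 42.95
position: [0.5388, -0.3198, 0.0254]
tcp_rot: [[-0.096, 0.995, 0.0], [0.995, 0.096, -0.0], [-0.0, 0.0, -1.0]]
force: [-0.2, -0.1, -0.3]
opening: 0.628
grasp_force: 0.0
```

>>> {"name": "play_rows", "arguments": {"moves": [[[0, 0, 0, 0, 0, 0], [0, 0, 0, 0, 0, 0], [0, 0, 0, 0, 0, 0]]]}}

```text
time_s: 43.25
position: [0.5388, -0.3198, 0.0254]
tcp_rot: [[-0.096, 0.995, 0.0], [0.995, 0.096, 0.0], [-0.0, 0.0, -1.0]]
force: [-0.9, -0.8, -0.2]
opening: 0.515
grasp_force: 30.0
```

>>> {"name": "play_rows", "arguments": {"moves": [[[0, 0, -10, 0, 0, 0], [0, 0, -35, 0, 0, 0], [0, 0, -35, 0, 0, 0], [0, 0, 0, 0, 0, 0], [0, 0, 0, 0, 0, 0]]]}}

```text
time_s: 43.75
position: [0.5391, -0.32, 0.1066]
tcp_rot: [[-0.096, 0.995, 0.002], [0.995, 0.096, -0.001], [-0.002, 0.001, -1.0]]
force: [-0.6, -0.2, -1.8]
opening: 0.513
grasp_force: 30.0
```

Run:
```python
from h import *
to(.5440,.1659,.0555,95.5)
```

```text
at [ 0.5391 -0.32    0.1066] psi 95.52 | shift mm [483.3  51.5  50.4] turn 0.0003
```

>>> {"name": "play_rows", "arguments": {"moves": [[[44, 4.7, 0, 0, 0, 0], [44, 4.7, 0, 0, 0, 0], [44, 4.7, 0, 0, 0, 0], [44, 4.7, 0, 0, 0, 0], [44, 4.7, 0, 0, 0, 0]]]}}

```text
time_s: 44.25
position: [0.5394, -0.0964, 0.1038]
tcp_rot: [[-0.096, 0.995, -0.003], [0.995, 0.096, 0.001], [0.002, -0.003, -1.0]]
force: [0.8, -0.8, -1.4]
opening: 0.515
grasp_force: 30.0
```

>>> {"name": "play_rows", "arguments": {"moves": [[[44, 4.7, 0, 0, 0, 0], [44, 4.7, 0, 0, 0, 0], [44, 4.7, 0, 0, 0, 0], [44, 4.7, 0, 0, 0, 0], [44, 4.7, 0, 0, 0, 0]]]}}

```text
time_s: 44.75
position: [0.5416, 0.1244, 0.1038]
tcp_rot: [[-0.096, 0.995, -0.004], [0.995, 0.096, -0.0], [0.0, -0.004, -1.0]]
force: [0.8, 0.1, -0.7]
opening: 0.515
grasp_force: 30.0
```

>>> {"name": "play_rows", "arguments": {"moves": [[[43.3, 4.5, 0, 0, 0, 0], [0, 0, 20, 0, 0, 0], [0, 0, 25, 0, 0, 0], [0, 0, 0, 0, 0, 0], [0, 0, 0, 0, 0, 0]]]}}

```text
time_s: 45.25
position: [0.5423, 0.166, 0.0591]
tcp_rot: [[-0.096, 0.995, -0.004], [0.995, 0.096, -0.0], [-0.0, -0.004, -1.0]]
force: [0.3, 0.2, -1.1]
opening: 0.513
grasp_force: 30.0
```

Run:
```python
from h import *
to(.5440,.1659,.0394,95.5);print(pose()[2]["opening"])
```

```text
at [0.5423 0.166  0.0591] psi 95.51 | shift mm [-0.3  1.8 19.7] turn 0.0002
0.512849578739688
```

>>> {"name": "play_rows", "arguments": {"moves": [[[0, 0.5, 4, 0, 0, 0], [0, 0, 4, 0, 0, 0], [0, 0, 0, 0, 0, 0], [0, 0, 0, 0, 0, 0]]]}}

```text
time_s: 45.65
position: [0.5443, 0.166, 0.0527]
tcp_rot: [[-0.096, 0.995, 0.001], [0.995, 0.096, 0.0], [0.0, 0.001, -1.0]]
force: [0.1, -0.0, -1.0]
opening: 0.514
grasp_force: 30.0
```

Run:
```python
from h import *
to(.5440,.1659,.0394,95.5)
```

```text
at [0.5443 0.166  0.0527] psi 95.49 | shift mm [-0.1 -0.3 13.3] turn -0.0002
```

>>> {"name": "play_rows", "arguments": {"moves": [[[0, -0.3, 3, 0, 0, 0], [0, 0, 3, 0, 0, 0], [0, 0, 3, 0, 0, 0], [0, 0, 0, 0, 0, 0]]]}}

```text
time_s: 46.05
position: [0.5434, 0.1662, 0.0428]
tcp_rot: [[-0.096, 0.995, -0.001], [0.995, 0.096, -0.0], [-0.0, -0.001, -1.0]]
force: [-0.2, -0.4, -1.8]
opening: 0.515
grasp_force: 30.0
```

>>> {"name": "play_rows", "arguments": {"moves": [[[0, 0, 2, 0, 0, 0], [0, 0, 2, 0, 0, 0], [0, 0, 0.5, 0, 0, 0], [0, 0, 0, 0, 0, 0]]]}}

```text
time_s: 46.45
position: [0.5439, 0.1663, 0.0393]
tcp_rot: [[-0.096, 0.995, 0.0], [0.995, 0.096, 0.0], [-0.0, 0.0, -1.0]]
force: [-0.1, 0.4, 3.0]
opening: 0.517
grasp_force: 30.0
```

Run:
```python
from h import *
to(.5440,.1659,.0394,95.5); print(pose()[2]["force"])
s=bot.capture("side");t=bot.capture("top")
print([(q[0],q[1],q[2],q[3],q[5]) for q in segs(s,(15,80,90),(35,255,255),.009) if .3<q[0]<.7 and -.5<q[1]<0])
print("brass",[q for q in segs(t,(15,80,120),(35,255,255),.018,15) if q[0]<.65])
```

```text
at [0.5439 0.1663 0.0393] psi 95.52 | shift mm [-0.4  0.  -0.1] turn 0.0004
[-0.12938291  0.35046705  2.98591492]
[(0.4418, -0.2964, 0.072, 0.047, [360.0, 287.0]), (0.6985, -0.0817, 0.041, 0.042, [384.0, 224.0])]
brass [(0.4384, -0.2964, 0.046, 0.043, 88.9, [417.0, 229.0]), (0.6438, 0.6083, 0.041, 0.012, 28.2, [143.0, 172.0])]
```

Seated: the floor contact shows about 3 N. The last round has not moved, so on to it.

>>> {"name": "play_rows", "arguments": {"moves": [[[0, 0, 0, 0, 0, 0], [0, 0, 0, 0, 0, 0], [0, 0, 0, 0, 0, 0], [0, 0, -16, 0, 0, 0], [0, 0, -50, 0, 0, 0]]], "fingers": 1}}

```text
time_s: 47.05
position: [0.5403, 0.1657, 0.1011]
tcp_rot: [[-0.096, 0.995, -0.011], [0.995, 0.096, -0.001], [-0.0, -0.011, -1.0]]
force: [1.1, 0.2, 0.3]
opening: 0.88
grasp_force: 0.0
```

>>> {"name": "play_rows", "arguments": {"moves": [[[-41.1, -13.5, 0, 0, 0, 0], [-41.1, -13.5, 0, 0, 0, 0], [-41.1, -13.5, 0, 0, 0, 0], [-41.1, -13.5, 0, 0, 0, 0], [-41.1, -13.5, 0, 0, 0, 0]]]}}

```text
time_s: 47.55
position: [0.4959, -0.0463, 0.1048]
tcp_rot: [[-0.097, 0.995, 0.0], [0.995, 0.097, -0.0], [-0.0, 0.0, -1.0]]
force: [1.1, -0.1, -0.1]
opening: 1.002
grasp_force: 0.0
```

>>> {"name": "play_rows", "arguments": {"moves": [[[-41.1, -13.5, 0, 0, 0, 0], [-41.1, -13.5, 0, 0, 0, 0], [-41.1, -13.5, 0, 0, 0, 0], [-41.1, -13.5, 0, 0, 0, 0], [-41.1, -13.5, 0, 0, 0, 0]]]}}

```text
time_s: 48.05
position: [0.4483, -0.2575, 0.1047]
tcp_rot: [[-0.096, 0.995, 0.0], [0.995, 0.096, 0.0], [0.0, 0.0, -1.0]]
force: [0.7, 0.2, 0.6]
opening: 1.002
grasp_force: 0.0
```

>>> {"name": "play_rows", "arguments": {"moves": [[[-41.1, -13.5, 0, 0, 0, 0], [0, 0, 0, 0, 0, 0.131], [0, 0, 0, 0, 0, 0.131], [0, 0, 0, 0, 0, 0.131], [0, 0, 0, 0, 0, 0.131]]]}}

```text
time_s: 48.55
position: [0.4392, -0.2982, 0.1045]
tcp_rot: [[0.42, 0.907, -0.0], [0.907, -0.42, 0.0], [0.0, -0.0, -1.0]]
force: [-0.4, -0.4, -1.1]
opening: 1.002
grasp_force: 0.0
```

>>> {"name": "play_rows", "arguments": {"moves": [[[0, 0, 0, 0, 0, 0.131], [0, 0, 0, 0, 0, 0.131], [0, 0, 0, 0, 0, 0.131], [0, 0, 10, 0, 0, 0.131], [0, 0, 10, 0, 0, 0.131]]]}}

```text
time_s: 49.05
position: [0.4397, -0.2983, 0.0847]
tcp_rot: [[0.886, 0.464, 0.001], [0.464, -0.886, -0.001], [0.0, 0.001, -1.0]]
force: [-0.2, -0.3, 0.3]
opening: 0.999
grasp_force: 0.0
```

>>> {"name": "play_rows", "arguments": {"moves": [[[0, 0, 10, 0, 0, 0.131], [0, 0, 10, 0, 0, 0.131], [0, 0, 0, 0, 0, 0.13], [0, 0, 0, 0, 0, 0], [0, 0, 0, 0, 0, 0]]]}}

```text
time_s: 49.55
position: [0.4395, -0.2981, 0.0648]
tcp_rot: [[0.995, 0.099, 0.0], [0.099, -0.995, -0.0], [0.0, 0.0, -1.0]]
force: [1.0, 0.6, -0.2]
opening: 1.003
grasp_force: 0.0
```

Run:
```python
from h import *
to(.440,-.298,.0255,5.5)
s=bot.capture("side");t=bot.capture("top")
print([(q[0],q[1],q[2],q[3],q[5]) for q in segs(s,(15,80,90),(35,255,255),.009) if .3<q[0]<.7 and -.5<q[1]<0])
a=np.hstack([cv2.resize(s["image"][170:320,290:450],None,fx=2.5,fy=2.5),cv2.resize(t["image"][160:250,240:336],(400,375))]);cv2.imwrite("pics/m6.png",a)
```

```text
at [ 0.4395 -0.2981  0.0648] psi 5.66 | shift mm [ 0.5 -0.1 39.3] turn 0.0028
[(0.4418, -0.2964, 0.072, 0.047, [360.0, 287.0]), (0.598, -0.0113, 0.018, 0.121, [342.0, 224.0])]
```

View pics/m6.png

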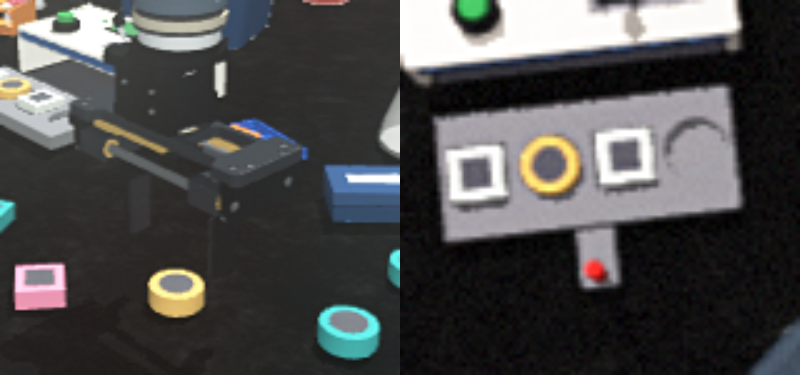

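Three blanks are seated, and the last recess, at crop (700,155), is empty. Next I'll squeeze, turn and grip the last brass round.

>>> {"name": "play_rows", "arguments": {"moves": [[[0.5, 0, 15, 0, 0, 0], [0, 0, 15, 0, 0, 0], [0, 0, 9.3, 0, 0, 0], [0, 0, 0, 0, 0, 0]]]}}

```text
time_s: 50.05
position: [0.4394, -0.2974, 0.0246]
tcp_rot: [[0.995, 0.097, -0.002], [0.097, -0.995, 0.002], [-0.001, -0.002, -1.0]]
force: [-0.2, -0.8, 0.5]
opening: 0.996
grasp_force: 0.0
```

>>> {"name": "play_rows", "arguments": {"moves": [[[0, 0, 0, 0, 0, 0], [0, 0, 0, 0, 0, 0], [0, 0, 0, 0, 0, 0], [0, 0, 0, 0, 0, 0], [0, 0, 0, 0, 0, 0]]], "fingers": -1}}

```text
time_s: 50.55
position: [0.4401, -0.2981, 0.0259]
tcp_rot: [[0.995, 0.096, 0.0], [0.096, -0.995, -0.0], [0.0, 0.0, -1.0]]
force: [0.1, -0.2, 0.5]
opening: 0.631
grasp_force: 0.0
```

>>> {"name": "play_rows", "arguments": {"moves": [[[0, 0, 0, 0, 0, 0], [0, 0, 0, 0, 0, 0], [0, 0, 0, 0, 0, 0]]]}}

```text
time_s: 50.85
position: [0.4399, -0.298, 0.0257]
tcp_rot: [[0.995, 0.096, 0.0], [0.096, -0.995, 0.0], [0.0, -0.0, -1.0]]
force: [0.2, 0.4, 2.0]
opening: 0.512
grasp_force: 30.0
```

>>> {"name": "play_rows", "arguments": {"moves": [[[0, 0, 0, 0, 0, 0], [0, 0, 0, 0, 0, 0], [0, 0, 0, 0, 0, 0], [0, 0, 0, 0, 0, 0], [0, 0, 0, 0, 0, 0]]], "fingers": 1}}

```text
time_s: 51.35
position: [0.4399, -0.298, 0.0255]
tcp_rot: [[0.995, 0.096, -0.0], [0.096, -0.995, 0.0], [-0.0, -0.0, -1.0]]
force: [-0.3, 0.6, -0.2]
opening: 0.879
grasp_force: 0.0
```

>>> {"name": "play_rows", "arguments": {"moves": [[[0, 0, 0, 0, 0, -0.131], [0, 0, 0, 0, 0, -0.131], [0, 0, 0, 0, 0, -0.131], [0, 0, 0, 0, 0, -0.131], [0, 0, 0, 0, 0, -0.131]]]}}

```text
time_s: 51.85
position: [0.44, -0.298, 0.0255]
tcp_rot: [[0.727, 0.686, 0.0], [0.686, -0.727, -0.0], [-0.0, 0.0, -1.0]]
force: [-0.1, -0.6, -0.1]
opening: 1.001
grasp_force: 0.0
```

>>> {"name": "play_rows", "arguments": {"moves": [[[0, 0, 0, 0, 0, -0.131], [0, 0, 0, 0, 0, -0.131], [0, 0, 0, 0, 0, -0.131], [0, 0, 0, 0, 0, -0.131], [0, 0, 0, 0, 0, -0.131]]]}}

```text
time_s: 52.35
position: [0.4399, -0.298, 0.0255]
tcp_rot: [[0.159, 0.987, -0.0], [0.987, -0.159, 0.0], [-0.0, -0.0, -1.0]]
force: [-0.2, 0.3, 0.1]
opening: 1.001
grasp_force: 0.0
```

>>> {"name": "play_rows", "arguments": {"moves": [[[0, 0, 0, 0, 0, -0.131], [0, 0, 0, 0, 0, -0.129], [0, 0, 0, 0, 0, 0], [0, 0, 0, 0, 0, 0]]]}}

```text
time_s: 52.75
position: [0.4399, -0.298, 0.0255]
tcp_rot: [[-0.092, 0.996, 0.0], [0.996, 0.092, 0.0], [0.0, 0.0, -1.0]]
force: [0.6, -0.5, 0.2]
opening: 1.0
grasp_force: 0.0
```

>>> {"name": "play_rows", "arguments": {"moves": [[[0, 0, 0, 0, 0, 0], [0, 0, 0, 0, 0, 0], [0, 0, 0, 0, 0, 0], [0, 0, 0, 0, 0, 0], [0, 0, 0, 0, 0, 0]]], "fingers": -1}}

```text
time_s: 53.25
position: [0.4399, -0.298, 0.0256]
tcp_rot: [[-0.095, 0.995, -0.0], [0.995, 0.095, 0.0], [0.0, -0.0, -1.0]]
force: [-0.0, 0.1, -0.0]
opening: 0.633
grasp_force: 0.0
```

>>> {"name": "play_rows", "arguments": {"moves": [[[0, 0, 0, 0, 0, 0], [0, 0, 0, 0, 0, 0], [0, 0, 0, 0, 0, 0]]]}}

```text
time_s: 53.55
position: [0.4398, -0.2979, 0.0255]
tcp_rot: [[-0.095, 0.995, -0.0], [0.995, 0.095, 0.0], [0.0, -0.0, -1.0]]
force: [-0.3, -0.2, 0.9]
opening: 0.514
grasp_force: 30.0
```

>>> {"name": "play_rows", "arguments": {"moves": [[[0, 0, -10, 0, 0, 0], [0, 0, -35, 0, 0, 0], [0, 0, -35, 0, 0, 0], [0, 0, 0, 0, 0, 0], [0, 0, 0, 0, 0, 0]]]}}

```text
time_s: 54.05
position: [0.4403, -0.2982, 0.1066]
tcp_rot: [[-0.095, 0.995, 0.002], [0.995, 0.095, -0.002], [-0.002, 0.001, -1.0]]
force: [0.5, 0.3, -1.8]
opening: 0.514
grasp_force: 30.0
```

Run:
```python
from h import *
to(.5551,.0504,.0555,95.5)
```

```text
at [ 0.4403 -0.2982  0.1066] psi 95.46 | shift mm [336.2 147.4  50.8] turn -0.0006
```

>>> {"name": "play_rows", "arguments": {"moves": [[[37.4, 16.4, 0, 0, 0, 0], [37.4, 16.4, 0, 0, 0, 0], [37.4, 16.4, 0, 0, 0, 0], [37.4, 16.4, 0, 0, 0, 0], [37.4, 16.4, 0, 0, 0, 0]]]}}

```text
time_s: 54.55
position: [0.5029, -0.1021, 0.1041]
tcp_rot: [[-0.095, 0.996, -0.003], [0.996, 0.095, 0.001], [0.002, -0.003, -1.0]]
force: [-0.2, 0.4, -1.1]
opening: 0.513
grasp_force: 30.0
```

>>> {"name": "play_rows", "arguments": {"moves": [[[37.4, 16.4, 0, 0, 0, 0], [37.4, 16.4, 0, 0, 0, 0], [37.4, 16.4, 0, 0, 0, 0], [37, 16.4, 0, 0, 0, 0], [0, 0, 20, 0, 0, 0]]]}}

```text
time_s: 55.05
position: [0.5572, 0.0552, 0.086]
tcp_rot: [[-0.1, 0.995, 0.005], [0.995, 0.1, 0.001], [0.0, 0.005, -1.0]]
force: [0.6, -1.0, -2.0]
opening: 0.51
grasp_force: 30.0
```

>>> {"name": "play_rows", "arguments": {"moves": [[[0, 0, 20, 0, 0, 0], [0, 0, 13, 0, 0, 0], [0, 0, 0, 0, 0, 0], [0, 0, 0, 0, 0, 0], [0, 0, 0, 0, 0, 0]]]}}

```text
time_s: 55.55
position: [0.5553, 0.0503, 0.053]
tcp_rot: [[-0.094, 0.996, 0.001], [0.996, 0.094, -0.0], [-0.0, 0.001, -1.0]]
force: [-0.3, -0.5, -1.8]
opening: 0.516
grasp_force: 30.0
```

Run:
```python
from h import *
to(.5551,.0506,.0395,95.5)
```

```text
at [0.5553 0.0503 0.053 ] psi 95.41 | shift mm [ 0.3 -0.2 13.5] turn -0.0015
```

>>> {"name": "play_rows", "arguments": {"moves": [[[0.2, 0, 3, 0, 0, 0], [0, 0, 3, 0, 0, 0], [0, 0, 3, 0, 0, 0], [0, 0, 0, 0, 0, 0]]]}}

```text
time_s: 55.95
position: [0.5545, 0.0509, 0.0433]
tcp_rot: [[-0.095, 0.995, -0.001], [0.995, 0.095, 0.0], [0.0, -0.001, -1.0]]
force: [-0.2, 0.6, -1.2]
opening: 0.511
grasp_force: 30.0
```

>>> {"name": "play_rows", "arguments": {"moves": [[[0, 0, 2, 0, 0, 0], [0, 0, 2, 0, 0, 0], [0, 0, 0.7, 0, 0, 0], [0, 0, 0, 0, 0, 0]]]}}

```text
time_s: 56.35
position: [0.555, 0.0509, 0.0395]
tcp_rot: [[-0.095, 0.995, 0.0], [0.995, 0.095, -0.0], [-0.0, 0.0, -1.0]]
force: [-1.1, -0.0, 3.3]
opening: 0.514
grasp_force: 30.0
```

>>> {"name": "play_rows", "arguments": {"moves": [[[0, 0, 0, 0, 0, 0], [0, 0, 0, 0, 0, 0], [0, 0, 0, 0, 0, 0], [0, 0, -16, 0, 0, 0], [0, 0, -49, 0, 0, 0]]], "fingers": 1}}

```text
time_s: 56.85
position: [0.5516, 0.0511, 0.1004]
tcp_rot: [[-0.095, 0.995, -0.011], [0.995, 0.095, 0.001], [0.002, -0.01, -1.0]]
force: [0.6, -0.1, 0.1]
opening: 0.885
grasp_force: 0.0
```

>>> {"name": "play_rows", "arguments": {"moves": [[[28.8, -30, 0, 0, 0, 0], [28.8, -30, 0, 0, 0, 0], [28.8, -30, 0, 0, 0, 0], [0, 0, 0, 0, 0, 0.131], [0, 0, 0, 0, 0, 0.131]]]}}

```text
time_s: 57.35
position: [0.4556, 0.1293, 0.1039]
tcp_rot: [[0.169, 0.986, -0.001], [0.986, -0.169, -0.0], [-0.0, -0.001, -1.0]]
force: [0.5, 0.5, 0.2]
opening: 0.998
grasp_force: 0.0
```

>>> {"name": "play_rows", "arguments": {"moves": [[[0, 0, 0, 0, 0, 0.131], [0, 0, 0, 0, 0, 0.131], [0, 0, 0, 0, 0, 0.131], [0, 0, 0, 0, 0, 0.131], [0, 0, 0, 0, 0, 0.131]]]}}

```text
time_s: 57.85
position: [0.4571, 0.1284, 0.1037]
tcp_rot: [[0.736, 0.677, -0.0], [0.677, -0.736, -0.0], [-0.0, -0.0, -1.0]]
force: [-0.1, -1.2, -0.2]
opening: 1.003
grasp_force: 0.0
```

>>> {"name": "play_rows", "arguments": {"moves": [[[0, 0, 0, 0, 0, 0.131], [0, 0, 0, 0, 0, 0.131], [0, 0, 0, 0, 0, 0.131], [0, 0, 0, 0, 0, 0.131], [0, 0, 0, 0, 0, 0.13]]]}}

```text
time_s: 58.35
position: [0.4571, 0.1284, 0.1037]
tcp_rot: [[0.996, 0.09, -0.0], [0.09, -0.996, 0.0], [-0.0, -0.0, -1.0]]
force: [-0.1, 0.1, -0.2]
opening: 0.998
grasp_force: 0.0
```

>>> {"name": "play_rows", "arguments": {"moves": [[[0, 0, 0, 0, 0, 0], [0, 0, 0, 0, 0, 0]]]}}

```text
time_s: 58.55
position: [0.457, 0.1284, 0.1038]
tcp_rot: [[0.995, 0.098, -0.0], [0.098, -0.995, -0.0], [-0.0, -0.0, -1.0]]
force: [-0.6, 0.6, -0.8]
opening: 1.002
grasp_force: 0.0
```

Run:
```python
from h import *
to(.4572,.1284,.0435,5.5)
s=bot.capture("side");t=bot.capture("top")
for q in bot.pinpoint(s,"handle")[:2]: print(np.round(q["centre"],1),q["confidence"],atz(s,q["centre"],.048))
a=np.hstack([cv2.resize(s["image"][170:250,250:350],(500,400),interpolation=cv2.INTER_CUBIC),cv2.resize(t["image"][140:220,240:300],(300,400))]);cv2.imwrite("pics/m7.png",a)
```

```text
at [0.457  0.1284 0.1038] psi 5.61 | shift mm [ 0.2  0.  60.3] turn 0.0019
[271.4 206.4] 0.9 [0.45711685 0.14743861 0.048     ]
[389.5 229.4] 0.71 [ 0.62549081 -0.18387107  0.048     ]
```

View pics/m7.png

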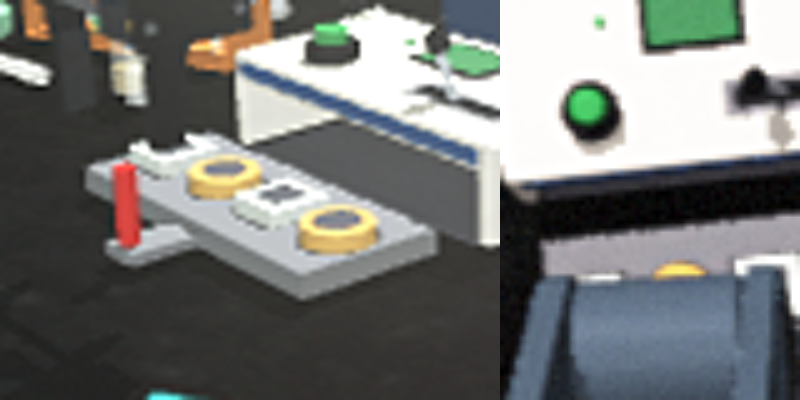

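All four blanks sit level and the lever is unchanged. Gripping the post and pushing home.

>>> {"name": "play_rows", "arguments": {"moves": [[[0, 0, 25, 0, 0, 0.002], [0, 0, 25, 0, 0, 0], [0, 0, 10, 0, 0, 0], [0, 0, 0, 0, 0, 0], [0, 0, 0, 0, 0, 0]]]}}

```text
time_s: 59.2
position: [0.4572, 0.1284, 0.0441]
tcp_rot: [[0.996, 0.093, 0.0], [0.093, -0.996, 0.0], [0.0, -0.0, -1.0]]
force: [0.1, 0.3, -0.4]
opening: 1.0
grasp_force: 0.0
```

>>> {"name": "play_rows", "arguments": {"moves": [[[0, 0, 0, 0, 0, 0], [0, 0, 0, 0, 0, 0], [0, 0, 0, 0, 0, 0], [0, 0, 0, 0, 0, 0], [0, 0, 0, 0, 0, 0]]], "fingers": -1}}

```text
time_s: 59.7
position: [0.4572, 0.1284, 0.0441]
tcp_rot: [[0.996, 0.093, 0.001], [0.093, -0.996, 0.0], [0.001, 0.0, -1.0]]
force: [0.8, -0.6, -0.2]
opening: 0.634
grasp_force: 0.0
```

>>> {"name": "play_rows", "arguments": {"moves": [[[0, 0, 0, 0, 0, 0], [0, 0, 0, 0, 0, 0], [0, 0, 0, 0, 0, 0], [0, 0, 0, 0, 0, 0], [0, 0, 0, 0, 0, 0]]]}}

```text
time_s: 60.2
position: [0.457, 0.1284, 0.0438]
tcp_rot: [[0.996, 0.093, -0.0], [0.093, -0.996, 0.0], [-0.0, -0.0, -1.0]]
force: [0.2, -0.5, 0.6]
opening: 0.17
grasp_force: 0.0
```

>>> {"name": "play_rows", "arguments": {"moves": [[[0, 0, 0, 0, 0, 0], [0, 0, 0, 0, 0, 0], [3, 0, 0, 0, 0, 0], [6, 0, 0, 0, 0, 0], [8, 0, 0, 0, 0, 0]]]}}

```text
time_s: 60.7
position: [0.4734, 0.1301, 0.0438]
tcp_rot: [[0.996, 0.093, -0.002], [0.093, -0.996, 0.0], [-0.002, -0.0, -1.0]]
force: [-1.7, 1.7, -0.1]
opening: 0.15
grasp_force: 30.0
```

>>> {"name": "play_rows", "arguments": {"moves": [[[8, 0, 0, 0, 0, 0], [8, 0, 0, 0, 0, 0], [8, 0, 0, 0, 0, 0], [8, 0, 0, 0, 0, 0], [8, 0, 0, 0, 0, 0]]]}}

```text
time_s: 61.2
position: [0.5145, 0.134, 0.0438]
tcp_rot: [[0.996, 0.093, -0.0], [0.093, -0.996, 0.0], [-0.0, -0.0, -1.0]]
force: [-2.3, 4.8, 1.1]
opening: 0.153
grasp_force: 30.0
```

>>> {"name": "play_rows", "arguments": {"moves": [[[8, 0, 0, 0, 0, 0], [8, 0, 0, 0, 0, 0], [8, 0, 0, 0, 0, 0], [8, 0, 0, 0, 0, 0], [8, 0, 0, 0, 0, 0]]]}}

```text
time_s: 61.7
position: [0.5542, 0.1378, 0.0438]
tcp_rot: [[0.996, 0.093, -0.0], [0.093, -0.996, 0.001], [-0.0, -0.001, -1.0]]
force: [-2.2, 4.9, 0.8]
opening: 0.154
grasp_force: 30.0
```

>>> {"name": "play_rows", "arguments": {"moves": [[[8, 0, 0, 0, 0, 0], [8, 0, 0, 0, 0, 0], [6, 0, 0, 0, 0, 0], [3, 0, 0, 0, 0, 0], [0, 0, 0, 0, 0, 0]]]}}

```text
time_s: 62.2
position: [0.5803, 0.1403, 0.0439]
tcp_rot: [[0.996, 0.092, 0.003], [0.092, -0.996, 0.001], [0.003, -0.001, -1.0]]
force: [-0.1, 5.8, -0.6]
opening: 0.144
grasp_force: 30.0
```

>>> {"name": "play_rows", "arguments": {"moves": [[[2, 0, 0, 0, 0, 0], [2, 0, 0, 0, 0, 0], [0, 0, 0, 0, 0, 0]]]}}

```text
time_s: 62.5
position: [0.5833, 0.1406, 0.0439]
tcp_rot: [[0.996, 0.093, 0.001], [0.093, -0.996, 0.001], [0.001, -0.001, -1.0]]
force: [-1.3, 4.9, -0.2]
opening: 0.153
grasp_force: 30.0
```

>>> {"name": "play_rows", "arguments": {"moves": [[[1, 0, 0, 0, 0, 0], [1, 0, 0, 0, 0, 0], [1, 0, 0, 0, 0, 0], [0, 0, 0, 0, 0, 0]]]}}

```text
time_s: 62.9
position: [0.5859, 0.1409, 0.0439]
tcp_rot: [[0.996, 0.093, 0.0], [0.093, -0.996, 0.001], [0.0, -0.001, -1.0]]
force: [-2.0, 4.9, 1.4]
opening: 0.149
grasp_force: 30.0
```

>>> {"name": "play_rows", "arguments": {"moves": [[[1, 0, 0, 0, 0, 0], [1, 0, 0, 0, 0, 0], [1, 0, 0, 0, 0, 0], [0, 0, 0, 0, 0, 0]]]}}

```text
time_s: 63.3
position: [0.5859, 0.1409, 0.0438]
tcp_rot: [[0.996, 0.093, -0.006], [0.093, -0.996, 0.0], [-0.006, -0.001, -1.0]]
force: [-5.9, 4.3, 4.8]
opening: 0.146
grasp_force: 30.0
```

>>> {"name": "play_rows", "arguments": {"moves": [[[1, 0, 0, 0, 0, 0], [1, 0, 0, 0, 0, 0], [0, 0, 0, 0, 0, 0], [0, 0, 0, 0, 0, 0]]]}}

```text
time_s: 63.7
position: [0.586, 0.1409, 0.0438]
tcp_rot: [[0.996, 0.093, -0.01], [0.093, -0.996, -0.0], [-0.01, -0.001, -1.0]]
force: [-8.7, 3.3, 8.3]
opening: 0.149
grasp_force: 30.0
```

>>> {"name": "play_rows", "arguments": {"moves": [[[0, 0, 0, 0, 0, 0], [0, 0, 0, 0, 0, 0], [0, 0, 0, 0, 0, 0], [0, 0, 0, 0, 0, 0], [0, 0, -10, 0, 0, 0]]], "fingers": 0}}

```text
time_s: 64.2
position: [0.59, 0.1404, 0.053]
tcp_rot: [[0.996, 0.093, -0.002], [0.093, -0.996, -0.0], [-0.002, 0.0, -1.0]]
force: [-1.1, -0.4, -0.4]
opening: 0.472
grasp_force: 0.0
```

>>> {"name": "play_rows", "arguments": {"moves": [[[0, 0, -40, 0, 0, 0], [0, 0, -40, 0, 0, 0], [-20, 0, 0, 0, 0, 0], [-40, 0, 0, 0, 0, 0], [0, 0, 0, 0, 0, 0]]]}}

```text
time_s: 64.7
position: [0.523, 0.1351, 0.1338]
tcp_rot: [[0.996, 0.094, -0.01], [0.094, -0.996, -0.001], [-0.01, -0.0, -1.0]]
force: [-0.8, 0.1, -0.6]
opening: 0.5
grasp_force: 0.0
```

Run:
```python
from h import *
s=bot.capture("side");t=bot.capture("top");p,_,_=pose();print(p)
ax=np.array([.9954,.0958]);ay=np.array([-.0958,.9954]);F=np.array([.6252,.1437])
for z in(.075,.08,.085,.09):
  for c in (t,s):
    q=[r for r in segs(c,(45,120,60),(75,255,255),z,8) if .6<r[0]<.75 and .15<r[1]<.3]
    print(z,[(r[:5],np.round(ax@(np.array(r[:2])-F),4),np.round(ay@(np.array(r[:2])-F),4)) for r in q])
a=np.hstack([cv2.resize(s["image"][160:240,260:360],(500,400),interpolation=cv2.INTER_CUBIC),cv2.resize(t["image"][140:220,240:300],(300,400))]);cv2.imwrite("pics/m8.png",a)
```

```text
[0.53018845 0.13520628 0.13463076]
0.075 [((0.6623, 0.2206, 0.021, 0.023, 45.5), np.float64(0.0443), np.float64(0.073)), ((0.7237, 0.1521, 0.04, 0.058, 0.2), np.float64(0.0989), np.float64(-0.0011))]
0.075 []
0.08 [((0.661, 0.2197, 0.021, 0.023, 45.5), np.float64(0.0429), np.float64(0.0722)), ((0.7221, 0.1515, 0.04, 0.058, 0.2), np.float64(0.0972), np.float64(-0.0015))]
0.08 []
0.085 [((0.6597, 0.2189, 0.021, 0.023, 45.5), np.float64(0.0415), np.float64(0.0715)), ((0.7206, 0.1509, 0.04, 0.058, 0.2), np.float64(0.0957), np.float64(-0.002))]
0.085 []
0.09 [((0.6584, 0.218, 0.021, 0.023, 45.5), np.float64(0.0402), np.float64(0.0708)), ((0.7191, 0.1504, 0.04, 0.058, 0.2), np.float64(0.0941), np.float64(-0.0023))]
0.09 []
```

View pics/m8.png

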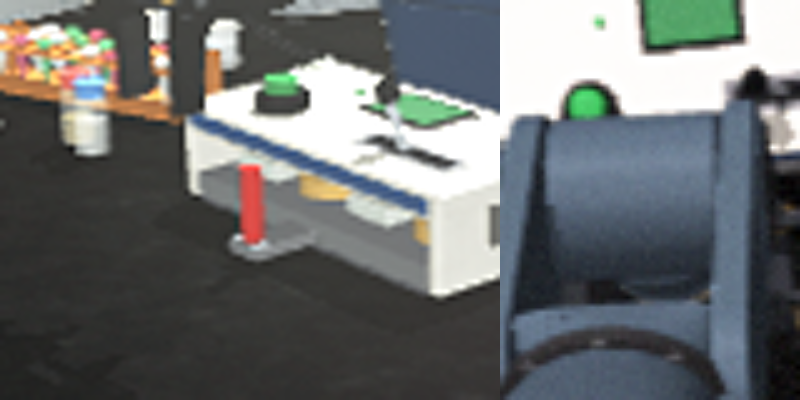

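>>> {"name": "play_rows", "arguments": {"moves": [[[34.4, -17.8, 0, 0, 0, 0], [34.4, -17.8, 0, 0, 0, 0], [34.4, -17.8, 0, 0, 0, 0], [34.4, -17.8, 0, 0, 0, 0], [0, 0, 0, 0, 0, 0]]], "fingers": -1}}

```text
time_s: 65.3
position: [0.6676, 0.2216, 0.1347]
tcp_rot: [[0.995, 0.094, 0.01], [0.094, -0.996, 0.002], [0.01, -0.001, -1.0]]
force: [-0.2, -0.7, 0.5]
opening: 0.13
grasp_force: 0.0
```

>>> {"name": "play_rows", "arguments": {"moves": [[[0, 0, 10, 0, 0, 0], [0, 0, 10, 0, 0, 0], [0, 0, 0, 0, 0, 0], [0, 0, 0, 0, 0, 0], [0, 0, 0, 0, 0, 0]]]}}

```text
time_s: 65.8
position: [0.6609, 0.2185, 0.1141]
tcp_rot: [[0.996, 0.092, -0.0], [0.092, -0.996, -0.0], [-0.0, 0.0, -1.0]]
force: [-1.0, -0.4, -0.4]
opening: 0.004
grasp_force: 0.0
```

Run:
```python
from h import *
to(.6595,.2185,.099,5.5); print(pose()[2]["opening"])
```

```text
at [0.6609 0.2185 0.1141] psi 5.31 | shift mm [-1.4 -0.1 15.1] turn -0.0034
0.003785597604943831
```

>>> {"name": "play_rows", "arguments": {"moves": [[[-1.4, 0, 4, 0, 0, 0], [0, 0, 3, 0, 0, 0], [0, 0, 3, 0, 0, 0], [0, 0, 2, 0, 0, 0], [0, 0, 0, 0, 0, 0]]]}}

```text
time_s: 66.3
position: [0.6596, 0.2187, 0.102]
tcp_rot: [[0.996, 0.093, -0.0], [0.093, -0.996, -0.0], [-0.0, 0.0, -1.0]]
force: [-1.5, -1.3, 3.1]
opening: 0.001
grasp_force: 1.9
```

>>> {"name": "play_rows", "arguments": {"moves": [[[0, 0, 2, 0, 0, 0], [0, 0, 2, 0, 0, 0], [0, 0, 0, 0, 0, 0]]]}}

```text
time_s: 66.6
position: [0.6596, 0.2188, 0.1003]
tcp_rot: [[0.996, 0.093, 0.0], [0.093, -0.996, -0.0], [0.0, 0.0, -1.0]]
force: [-5.1, -1.4, 14.1]
opening: 0.006
grasp_force: 6.8
```

>>> {"name": "play_rows", "arguments": {"moves": [[[0, 0, 1, 0, 0, 0], [0, 0, 1, 0, 0, 0], [0, 0, 0, 0, 0, 0]]]}}

```text
time_s: 66.9
position: [0.6597, 0.2188, 0.1002]
tcp_rot: [[0.996, 0.093, 0.001], [0.093, -0.996, -0.0], [0.001, 0.0, -1.0]]
force: [-7.0, -2.7, 20.4]
opening: 0.01
grasp_force: 10.5
```

>>> {"name": "play_rows", "arguments": {"moves": [[[0, 0, -10, 0, 0, 0], [0, 0, -30, 0, 0, 0], [0, 0, -40, 0, 0, 0], [-40, 0, -20, 0, 0, 0], [-40, 0, 0, 0, 0, 0]]]}}

```text
time_s: 67.4
position: [0.5828, 0.2118, 0.1992]
tcp_rot: [[0.996, 0.092, 0.01], [0.092, -0.996, 0.002], [0.01, -0.001, -1.0]]
force: [0.1, 0.8, 0.0]
opening: 0.005
grasp_force: 0.0
```

>>> {"name": "play_rows", "arguments": {"moves": [[[-40, 20, 0, 0, 0, 0], [-20, 40, 0, 0, 0, 0], [0, 45, 0, 0, 0, 0], [0, 45, 0, 0, 0, 0], [0, 45, 0, 0, 0, 0]]]}}

```text
time_s: 67.9
position: [0.5387, 0.0103, 0.1958]
tcp_rot: [[0.996, 0.094, 0.001], [0.094, -0.996, -0.0], [0.001, 0.0, -1.0]]
force: [1.0, -0.0, 0.3]
opening: 0.004
grasp_force: 0.0
```

>>> {"name": "play_rows", "arguments": {"moves": [[[0, 45, 0, 0, 0, 0], [0, 45, 0, 0, 0, 0], [0, 45, 0, 0, 0, 0], [0, 0, 0, 0, 0, 0], [0, 0, 0, 0, 0, 0]]]}}

```text
time_s: 68.4
position: [0.551, -0.1238, 0.1953]
tcp_rot: [[0.996, 0.09, -0.0], [0.09, -0.996, 0.001], [-0.0, -0.001, -1.0]]
force: [0.1, -0.3, -0.9]
opening: 0.004
grasp_force: 0.0
```

Run:
```python
from h import *
s=bot.capture("side");t=bot.capture("top");print(pose()[0])
print("red",[q[:2] for q in segs(t,(0,150,100),(8,255,255),.065,2) if q[0]<.65 and q[1]<.3])
a=np.hstack([cv2.resize(s["image"][160:260,260:360],(400,400),interpolation=cv2.INTER_CUBIC),cv2.resize(t["image"][120:220,240:340],(400,400),interpolation=cv2.INTER_CUBIC)]);cv2.imwrite("pics/m9.png",a)
```

```text
[ 0.55050521 -0.12167525  0.19538385]
red [(0.5814, 0.1404)]
```

View pics/m9.png

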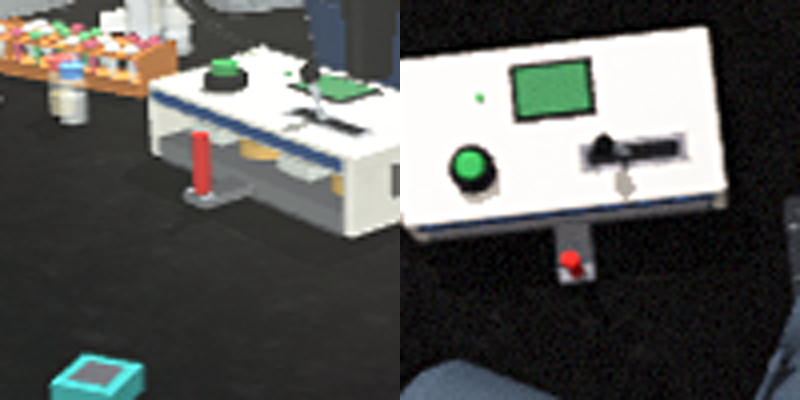

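Run:
```python
from h import *
t=bot.capture("top");o=cv2.imread("pics/t0.png")
for im in(o,t["image"]):
    c=im[178:194,274:294].astype(float);w=np.clip(c[...,2]-np.maximum(c[...,0],c[...,1])-25,0,None);yy,xx=np.mgrid[178:194,274:294]
    print((w*xx).sum()/w.sum(),(w*yy).sum()/w.sum(),w.sum())
    b=(im[176:184,274:294]).astype(float).mean(2).mean(1);print(np.round(im[170:192,282].mean(1)))
```

```text
282.2750320924262 184.73331193838254 3116.0
[255. 249. 105.  52.  86.  70.  90.  97.  89.  87.  86.  84. 110. 121.
 120. 118.  88.  69. 116. 160.  93.  16.]
282.27428756476684 184.7140544041451 3088.0
[255. 248. 100.  48.  93.  78.  87.  91.  88.  89.  87.  88. 106. 122.
 122. 119.  92.  81. 113. 160.  98.  17.]
```

```bash
python3 -c "
from rig import bot
print(bot.hand_in())"
```

```text
the job is handed in; nothing more can be done
None
```

The job is done and handed in: the drawer was not held, so I left the lever alone. The orange blank is in the dish, all four metal blanks are in their recesses, the drawer is home, and the start button was then pressed to its stop.

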